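# Zero the dial scale, then scoop the bearing balls from the tote into its pan

## Task

First, with the pan still empty, turn the scale's bezel until its zero mark stands under the needle. Then scoop every bearing ball out of the grey tote - drive the scoop into a corner so that the walls hold the balls while they ride onto it - and tip them all into the scale's pan, never taking a ball in your fingers. Leave the bezel at zero, set the empty scoop upright on its rubber mat again, and do not shift the roll of tape.

Things in the scene. Friction and masses are not known exactly. Their poses are not given: they have to be found in the camera images.
- mat: black rubber mat 100 x 100 x 3 mm, fixed to the bench in front of the tote; origin at the centre of its underside. The scoop lies on it at the start and at the end
- scoop: loose aluminium scoop, 0.16 kg, mostly in its floor, 80 mm long (x), 70 wide (y); origin under the middle of its flat 2 mm floor, z up, x to the open lip at x = +40 mm. Side walls 31 mm high from x = -40 to +20 (ahead of that a bare tongue), back wall 37 mm. Over the bowl, free underneath, a black handle bar along x, 16 wide, 18 high, x = -41 to +33, held by a post at the back (x = -36): grip it across its width
- scoop_grip (a point): centre line of the scoop's handle bar above its origin, 90 mm above the scoop's origin, same axes
- scoop_lip (a point): middle of the scoop's front lip, underside
- tote: grey plastic open tote fixed to the bench (tall blue bins stand beyond it, from about world y = -0.5 to the right), 144 mm (x) by 200 mm (y) by 55 mm high outside (a small rim adds 4 mm all round at the top, for looks), walls and floor 4 mm thick: inside 136 x 192 mm; origin at the centre of its underside
- tote_floor (a point): centre of the tote's inner floor, 4 mm above the tote's origin, same axes
- scale: grey dial scale fixed to the bench, base 240 x 124 mm, 40 mm high; x runs from the dial (front, x = -85 mm) to the pan (x = +50 mm); origin on the bench, the base reaching from x = -125 to +115 mm. Behind the gap between scale and tote the handle of a soldering iron in its holder juts out towards the robot, up to 180 mm above the bench, its end near world x = 0.63, y = -0.15: carry the scoop over it
- pan_floor (a point): centre of the inner floor of the scale's open square pan: outside 130 x 130 mm along the scale's axes, 45 mm high, walls and floor 3 mm; floor about 57 mm above the bench, rim 99 mm. The pan is on a spring and sinks a few mm under load (400 N/m)
- bezel (a joint): angle of the scale's bezel in rad, + is anticlockwise seen from above; 0 when its zero mark is under the unloaded needle; starts between 0.6 and 2.1, turns -2.6 to 2.6 with light friction (0.03 N m) and stays where it is left
- bezel_top (a point): centre of the top of the bezel, a black knurled upright drum on the scale's front, 58 mm in diameter, from 42 mm (just above the base) to 72 mm above the bench; grip it across its diameter from above. Its white face has short ticks every 30 degrees and one long wide tick, with a small white tab on the rim: the zero mark
- zero_mark (a point): the long wide tick on the bezel's face, 22 mm from the axis; turns with the bezel
- needle_tip (a point): tip of the thin dark needle above the bezel's face, 22 mm from the axis; unloaded it points along the scale's +x, to the pan, and it swings clockwise as the pan is loaded
- ball_1: polished steel bearing ball, 18 mm diameter, 24 g, slippery, rolls off slopes over about 10 degrees; starts on the tote's floor in its left half (y > 0); origin at its centre; 4 to 8 balls are present, the others absent
- ball_2: polished steel bearing ball, 18 mm diameter, 24 g, slippery, rolls off slopes over about 10 degrees; starts on the tote's floor in its left half (y > 0); origin at its centre; 4 to 8 balls are present, the others absent
- ball_3: polished steel bearing ball, 18 mm diameter, 24 g, slippery, rolls off slopes over about 10 degrees; starts on the tote's floor in its left half (y > 0); origin at its centre; 4 to 8 balls are present, the others absent
- ball_4: polished steel bearing ball, 18 mm diameter, 24 g, slippery, rolls off slopes over about 10 degrees; starts on the tote's floor in its left half (y > 0); origin at its centre; 4 to 8 balls are present, the others absent
- ball_5: polished steel bearing ball, 18 mm diameter, 24 g, slippery, rolls off slopes over about 10 degrees; starts on the tote's floor in its left half (y > 0); origin at its centre; 4 to 8 balls are present, the others absent
- ball_6: polished steel bearing ball, 18 mm diameter, 24 g, slippery, rolls off slopes over about 10 degrees; starts on the tote's floor in its left half (y > 0); origin at its centre; 4 to 8 balls are present, the others absent
- ball_7: polished steel bearing ball, 18 mm diameter, 24 g, slippery, rolls off slopes over about 10 degrees; starts on the tote's floor in its left half (y > 0); origin at its centre; 4 to 8 balls are present, the others absent
- ball_8: polished steel bearing ball, 18 mm diameter, 24 g, slippery, rolls off slopes over about 10 degrees; starts on the tote's floor in its left half (y > 0); origin at its centre; 4 to 8 balls are present, the others absent
- tape_roll: loose red roll of tape, 60 mm across, 18 mm high, in front of the scale: leave it alone; origin at the centre of its underside
Mind the look-alikes: they are no part of the job. There is more than one size of the scoop; the one meant has the size given above.

How it is judged:
By the outcome, as a careful person would: the job done as asked, in the order asked, and still so for the second after the job is handed in, with the robot touching nothing.
Of ball_1, ball_2, ball_3, ball_4, ball_5, ball_6, ball_7, ball_8 only 4 to 8 are there at a start; the rules pass over those that are not, and their reading is None.
At some moment in a run one of scoop may be knocked a few centimetres aside while the robot is not near it.
It also fails if it takes over 192 s, if anything falls off the work surface, if the arm or the gripper's body presses on something with over 40 N, if the wrist force passes 120 N, or if a joint passes its speed limit or range.

## Robot

A 7-joint arm with a two-finger parallel gripper is mounted at the origin on a cart in front of the work surface, level with it; the furniture and walls round the work are solid. World frame = base frame: x ahead of the robot, y to its left, z up, the work surface at z = 0. Lengths are in m, angles in degrees, forces in N, time in s.
With the tool pointing down it reaches from about 0.4 to 0.85 m from the base axis. Payload 4.5 kg.
Tool frame: the origin (TCP) lies midway between the tips of the shut fingers; the grasp point (between the pads) lies 19 mm behind it; z points along the fingers, y is the line along which they close (so a half turn about z gives the same grasp; the last joint's range is limited). The gripper opens to 85 mm and grips with 20 to 120 N. Pads are 22 mm wide; open, the fingers measure 114 mm over their backs; the gripper's body (76 mm by 85 mm) begins 54 mm behind the grasp point. The pads swing forward as they close: fully open they stand 13 mm farther back than shut.
Start: joints at [77.452, 39.483, -11.15, 89.685, 9.013, 51.709, -12.324], TCP at [0.156, -0.605, 0.208] pointing down, gripper open.
Joint ranges: [-172.22, 172.22], [-26.19, 119.32], [-84.43, 86.54], [7.71, 146.69], [-57.33, 237.33], [2.42, 119.75], [-152.13, 152.13]. Speed limits (degrees/s): [147.25, 147.25, 180, 180, 180, 180, 180].

## Interface

Orientations are given as [roll, pitch, yaw] about the fixed x, y, z axes, in that order (R = Rz(yaw) Ry(pitch) Rx(roll)).
In Python, from plant import r, vision gives the robot as it stands.
- The arm moves only by the shell command python3 -m handwheel 'ROWS' [FORCE]. ROWS is JSON, a list of rows, each a list of 5 numbers: the opening in per cent of the stroke, from 0 (shut) to 100 (fully open), then the shift along the tool's x, y, z in mm, then the turn about the tool's z in degrees. In form: [[jaw, tx, ty, tz, roll], ...]. A call has 1 to 10 rows; each row shifts and turns the commanded pose from where the row before left it, along the tool's axes as they then stand; what a row does not reach is not made up. A row lasts 1/10 s, in which the tool goes at most 50 mm and 8.59 degrees, less where a joint would pass 70% of its speed; a pose out of reach is approached as far as the arm can. A call with a gripper value outside its range is refused whole. The fingers move at their own pace and stop on an object; FORCE is the grip in N (left out, the last holds). Time passes only in rows, so rows that do not move let the fingers close. It gives the time, the measured TCP pose, the force, the opening and the grip force at its end, in the units of the state.
- r.observe(): the state, without advancing time (a new reading comes with each control period).
- vision.read_camera(name): name is "scene" or "side" or "wrist"; returns a dict with "image" (480x640x3 uint8, blue, green, red), "range_z" (480x640 float32, m along the optical axis (not along the pixel's ray), 0 where there is no reading), "vfov" (degrees; the focal length in pixels is half the picture's height over the tangent of half this angle, whatever the lens; pixels are square), "cx", "cy" (the principal point, pixels), "k1" (the pictures are not rectified: a ray, as slopes to the right and down, at radius r is drawn at 1 + k1 r^2 times it, then the intrinsics apply), "xyz" and "orientation" of the camera in the world. Camera axes: x right, y up, looking along -z (the intrinsics and any distortion apply to the point x, -y, -z); pixel columns grow to the right and rows downward; lengths in m; the calibration is good to about 2 mm. A picture is of the moment at which its call begins.
- r.hand_in(): hands the job in; it is judged then, once.
The state is a dict: "t": time; "joints": joint angles; "qd": joint speeds; "joint_efforts": joint torques, N m; "tcp_pos": TCP position; "tool_rot": TCP orientation; "contact_force": force on the tool from outside, world axes, zero at the start; "torque": the same for the moment, N m; "width": opening from 0.0 (shut) to 1.0 (fully open); "grip_force": force on a finger pad.
Only numpy, scipy, OpenCV 4.12 (cv2) and the standard library are available. Lean on these libraries where they do the work, as an engineer would, in place of code of your own. Each camera call takes 0.05 s, during which the arm holds its last target. There are 200 camera calls.

## Working session

There is one attempt and no reset: what is moved stays moved. The work goes in short steps, Python scripts to look and compute and a shell command to move; the robot and the scene stay as the last step left them, time stands still between calls to the robot, and variables do not carry over. Pictures are saved under pics/ and viewed, at most 14 in all, crops included, and the job is handed in when it is done.

```bash
ls; mkdir -p pics
cat > h.py <<'E'
import numpy as np,cv2
from scipy.spatial.transform import Rotation as R
from plant import r,vision
def cam(n,save=None):
    c=vision.read_camera(n)
    if save: cv2.imwrite('pics/'+save,c['image'])
    return c
def K(c):
    h=c['image'].shape[0]; f=h/2/np.tan(np.radians(c['vfov'])/2)
    return np.array([[f,0,c['cx']],[0,f,c['cy']],[0,0,1]]),np.array([c['k1'],0,0,0,0.])
def CR(c): return R.from_euler('xyz',c['orientation'],degrees=True).as_matrix()
def slopes(c,uv):
    k,d=K(c); return cv2.undistortPoints(np.array(uv,float).reshape(-1,1,2),k,d).reshape(-1,2)
def pts(c,uv):   # by depth
    uv=np.array(uv).reshape(-1,2); s=slopes(c,uv); z=c['range_z'][uv[:,1].astype(int),uv[:,0].astype(int)]
    return np.c_[s[:,0]*z,-s[:,1]*z,-z]@CR(c).T+c['xyz']
def onz(c,uv,h):  # ray hits height
    s=slopes(c,uv); d=np.c_[s[:,0],-s[:,1],-np.ones(len(s))]@CR(c).T; o=np.array(c['xyz'])
    return o+d*((h-o[2])/d[:,2])[:,None]
def proj(c,P):
    q=(np.atleast_2d(P)-c['xyz'])@CR(c); s=np.c_[q[:,0]/-q[:,2],-q[:,1]/-q[:,2]]
    k,d=K(c); return (s*(1+c['k1']*(s**2).sum(1,keepdims=True)))*k[0,0]+[c['cx'],c['cy']]
def st():
    o=r.observe(); print({k:np.round(o[k],3).tolist() for k in('t','tcp_pos','tool_rot','contact_force','width','grip_force','joints')})
def grid(c):
    v,u=np.mgrid[0:480,0:640]; uv=np.c_[u.ravel(),v.ravel()]
    return pts(c,uv).reshape(480,640,3)
E
python3 - <<'E'
from h import *
for n in('scene','side'):
    c=cam(n,n+'1.png'); print(n,np.round(c['xyz'],3),np.round(c['orientation'],1),c['vfov'],c['k1'])
st()
E
```

```text
pics
scene [-0.009  0.462  0.57 ] [  57.8   -0.9 -140.2] 50.723403087493814 -0.04429905321579374
side [-0.213 -0.557  0.494] [ 62.8  -0.6 -62.1] 48.84661555916458 0.02110027114588447
{'t': 0.1, 'tcp_pos': [0.156, -0.605, 0.208], 'tool_rot': [-179.904, 0.008, 14.487], 'contact_force': [-0.493, -0.299, -0.774], 'width': 1.002, 'grip_force': 0.0, 'joints': [77.455, 39.529, -11.145, 89.74, 9.014, 51.71, -12.324]}
```

View pics/scene1.png

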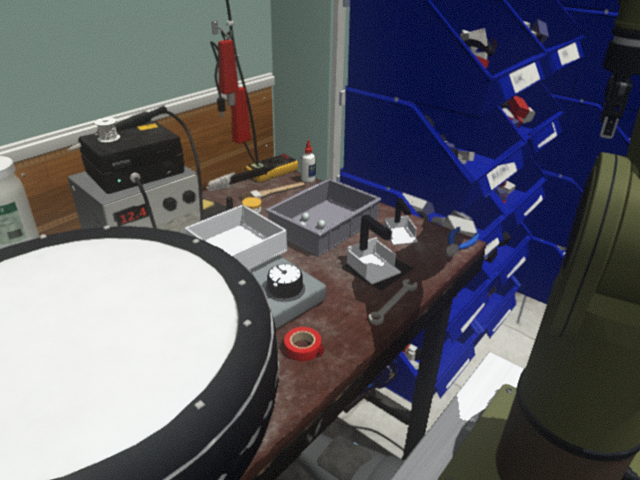

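View pics/side1.png

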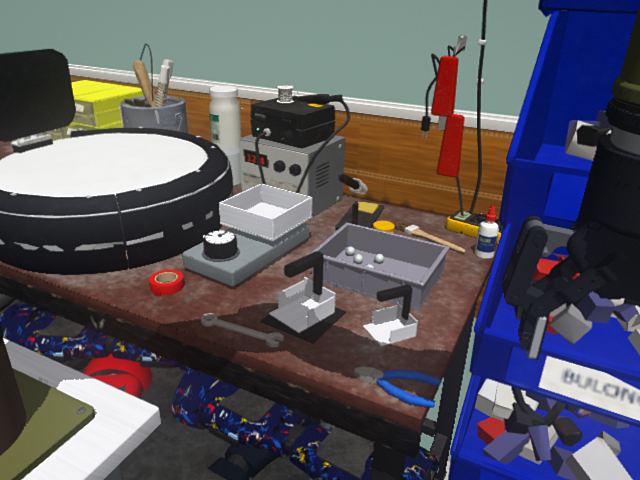

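Run:
```python
from h import *
C={n:cam(n) for n in('scene','side')}
def show(n,d):
    for k,(uv) in d.items(): print(n,k,uv,np.round(pts(C[n],[uv])[0],3))
show('scene',dict(bez=(285,272),tape_c=(303,330),panNear=(237,268),totecorN=(318,250),toteL=(268,207),toteF=(327,183),toteR=(378,203),ball1=(306,217),ball2=(320,223),bar=(377,227),barend=(364,216),post=(366,245),pl=(188,231),pf=(236,207),pr=(286,239),floor=(372,262)))
show('side',dict(bez=(219,237),tape=(168,275),bar=(305,264),barend0=(288,270),barend1=(321,256),b1=(350,252),b2=(357,259),b3=(369,267),b4=(379,258),tn=(413,300),tl=(312,259),tf=(345,225),tr=(446,262),mat0=(265,318),mat1=(308,338),mat2=(345,313)))
# stat: top-down color map from both
img=np.zeros((600,800,3),np.uint8); zb=np.full((600,800),-1.)
for n,c in C.items():
    P=grid(c).reshape(-1,3); col=c['image'].reshape(-1,3); ok=(c['range_z'].ravel()>0)&(P[:,2]<.2)&(P[:,2]>-.02)
    i=((.85-P[:,0])*1000).astype(int)+0; j=((.3-P[:,1])*1000).astype(int)
    m=ok&(i>=0)&(i<600)&(j>=0)&(j<800)
    for a,b,z,k in zip(i[m],j[m],P[m,2],col[m]):
        if z>zb[a,b]: zb[a,b]=z; img[a,b]=k
mask=(zb>-1).astype(np.uint8)
img=cv2.dilate(img,np.ones((3,3)))
for k in range(0,800,100):
    cv2.line(img,(k,0),(k,599),(0,255,255),1); cv2.putText(img,f'{.3-k/1000:.1f}',(k,595),0,.4,(0,255,0))
for k in range(50,600,100):
    cv2.line(img,(0,k),(799,k),(0,255,255),1); cv2.putText(img,f'{.85-k/1000:.1f}',(0,k),0,.4,(0,255,0))
cv2.imwrite('pics/top.png',img)
```

```text
scene bez (285, 272) [ 0.461 -0.028  0.077]
scene tape_c (303, 330) [0.388 0.011 0.019]
scene panNear (237, 268) [0.45  0.082 0.149]
scene totecorN (318, 250) [ 0.522 -0.187  0.014]
scene toteL (268, 207) [ 0.741 -0.268 -0.001]
scene toteF (327, 183) [ 0.656 -0.38   0.048]
scene toteR (378, 203) [ 0.514 -0.384  0.044]
scene ball1 (306, 217) [ 0.624 -0.269  0.016]
scene ball2 (320, 223) [ 0.582 -0.266  0.018]
scene bar (377, 227) [ 0.408 -0.215  0.1  ]
scene barend (364, 216) [ 0.448 -0.232  0.1  ]
scene post (366, 245) [ 0.44  -0.233  0.038]
scene pl (188, 231) [0.655 0.016 0.098]
scene pf (236, 207) [ 0.799 -0.22  -0.003]
scene pr (286, 239) [ 0.525 -0.099  0.08 ]
scene floor (372, 262) [ 0.424 -0.236  0.004]
side bez (219, 237) [ 0.466 -0.026  0.069]
side tape (168, 275) [0.391 0.035 0.011]
side bar (305, 264) [ 0.411 -0.229  0.096]
side barend0 (288, 270) [ 0.383 -0.216  0.096]
side barend1 (321, 256) [ 0.447 -0.239  0.096]
side b1 (350, 252) [ 0.624 -0.215  0.014]
side b2 (357, 259) [ 0.603 -0.239  0.015]
side b3 (369, 267) [ 0.52  -0.294  0.055]
side b4 (379, 258) [ 0.627 -0.273  0.015]
side tn (413, 300) [ 0.516 -0.375  0.017]
side tl (312, 259) [ 0.43  -0.232  0.097]
side tf (345, 225) [ 0.652 -0.19   0.054]
side tr (446, 262) [ 0.703 -0.383 -0.001]
side mat0 (265, 318) [ 0.373 -0.179  0.003]
side mat1 (308, 338) [ 0.362 -0.262  0.001]
side mat2 (345, 313) [ 0.451 -0.283 -0.001]
```

View pics/top.png

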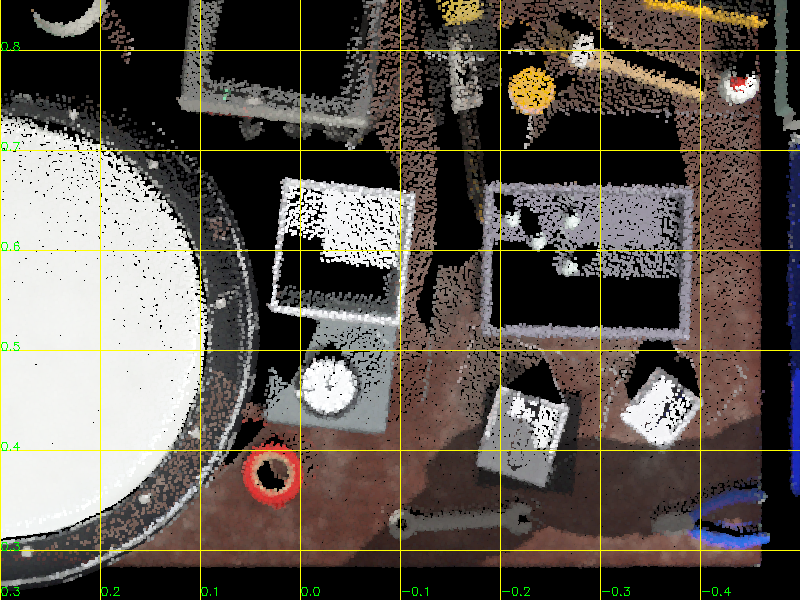

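```bash
cat >> h.py <<'E'
def to(x,y,z,yaw=None):
    o=r.observe(); M=R.from_euler('xyz',o['tool_rot'],degrees=True); v=M.inv().apply(np.array([x,y,z])-o['tcp_pos'])*1e3
    print('t',round(o['t'],1),'tcp',np.round(o['tcp_pos'],4),'rot',np.round(o['tool_rot'],1),'j7',np.round(o['joints'][6],0),'F',np.round(o['contact_force'],1),'w',round(o['width'],3),'g',o['grip_force'])
    print('shift mm',np.round(v,1),'roll',None if yaw is None else round(-((yaw-o['tool_rot'][2]+180)%360-180),1))
E
python3 -m handwheel '[[100,28,-30,0,0],[100,28,-30,0,0],[100,28,-30,0,0],[100,28,-30,0,0],[100,28,-30,0,0],[100,28,-30,0,0],[100,28,-30,0,0],[100,28,-30,0,0]]'
python3 -m handwheel '[[100,28,-30,0,0],[100,28,-30,0,0],[100,28,-30,0,0],[100,28,-30,0,0],[100,28,-30,0,0],[100,14,-15,0,0],[100,0,0,0,0],[100,0,0,0,0]]'
python3 - <<'E'
from h import *
to(.463,-.027,.2)
c=cam('wrist','w1.png'); print(c['xyz'],c['orientation'],c['vfov'])
E
```

```text
t: 1.0
tcp_pos: [0.3138, -0.3153, 0.2085]
tool_rot: [180.0, -0.0, 14.5]
contact_force: [0.9, 0.0, 0.1]
width: 0.997
grip_force: 0.0
t: 1.8
tcp_pos: [0.4206, -0.1187, 0.2083]
tool_rot: [180.0, 0.0, 14.5]
contact_force: [0.1, 0.5, -0.2]
width: 1.001
grip_force: 0.0
t 1.8 tcp [ 0.4206 -0.1187  0.2083] rot [180.    0.   14.5] j7 -73.0 F [ 0.1  0.5 -0.2] w 1.001 g 0.0
shift mm [ 64.  -78.2   8.2] roll None
[ 0.4935458  -0.10030912  0.37405355] [-1.68948113e+01 -3.60764681e-02 -7.54645256e+01] 70.29912969582686
```

View pics/w1.png

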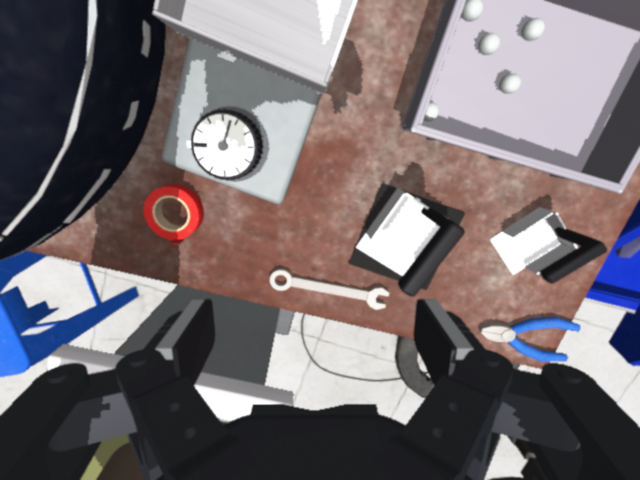

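Run:
```python
from h import *
c=cam('wrist'); C=c
for k,uv in dict(c=(223,145),tick=(199,145),needle=(230,121),b1=(472,9),b2=(488,43),b3=(533,28),b4=(510,83),b5=(431,110),tcornerNear=(413,131),tR=(622,190),pan1=(155,13),pan2=(322,87),barA=(455,228),barB=(408,288),lip1=(357,237),lip2=(400,270),mat=[354,260],mat2=(385,185),mat3=(463,210)).items():
    print(k,uv,np.round(pts(c,[uv])[0],3),np.round(onz(c,[uv],.072)[0][:2],3))
# bezel circle: dark or white pts with z .06-.085 near
P=grid(c); m=(abs(P[...,2]-.071)<.006)&(np.hypot(P[...,0]-.463,P[...,1]+.027)<.045)
q=P[m][:,:2].astype(np.float32); print('bezel',cv2.minEnclosingCircle(q),np.median(P[m][:,2]))
P2=P; m=(P2[...,2]<.03)&(P2[...,2]>.012)&(abs(P2[...,0]-.59)<.06)&(abs(P2[...,1]+.285)<.09)
im=cv2.resize(c['image'][100:190,180:270],None,fx=6,fy=6,interpolation=cv2.INTER_CUBIC)
cv2.imwrite('pics/bz.png',im)
```

```text
c (223, 145) [ 0.467 -0.03   0.077] [ 0.467 -0.028]
tick (199, 145) [ 0.462 -0.009  0.074] [ 0.462 -0.009]
needle (230, 121) [ 0.487 -0.031  0.073] [ 0.487 -0.031]
b1 (472, 9) [ 0.631 -0.21   0.022] [ 0.612 -0.195]
b2 (488, 43) [ 0.611 -0.235  0.021] [ 0.594 -0.216]
b3 (533, 28) [ 0.631 -0.27   0.02 ] [ 0.611 -0.245]
b4 (510, 83) [ 0.584 -0.268  0.022] [ 0.571 -0.244]
b5 (431, 110) [ 0.544 -0.205  0.023] [ 0.537 -0.19 ]
tcornerNear (413, 131) [ 0.519 -0.186  0.054] [ 0.518 -0.181]
tR (622, 190) [ 0.52  -0.437  0.002] [ 0.515 -0.374]
pan1 (155, 13) [0.544 0.025 0.101] [0.549 0.038]
pan2 (322, 87) [ 0.529 -0.099  0.093] [ 0.531 -0.098]
barA (455, 228) [ 0.452 -0.232  0.102] [ 0.447 -0.246]
barB (408, 288) [ 0.391 -0.213  0.101] [ 0.38  -0.225]
lip1 (357, 237) [ 0.398 -0.177  0.   ] [ 0.417 -0.162]
lip2 (400, 270) [ 0.374 -0.236  0.004] [ 0.395 -0.211]
mat [354, 260] [ 0.372 -0.18   0.005] [ 0.394 -0.166]
mat2 (385, 185) [ 0.463 -0.189  0.003] [ 0.469 -0.172]
mat3 (463, 210) [ 0.458 -0.282  0.001] [ 0.465 -0.247]
bezel ((0.46634775400161743, -0.027032850310206413), 0.030578402802348137) 0.07276619037877413
```

View pics/bz.png

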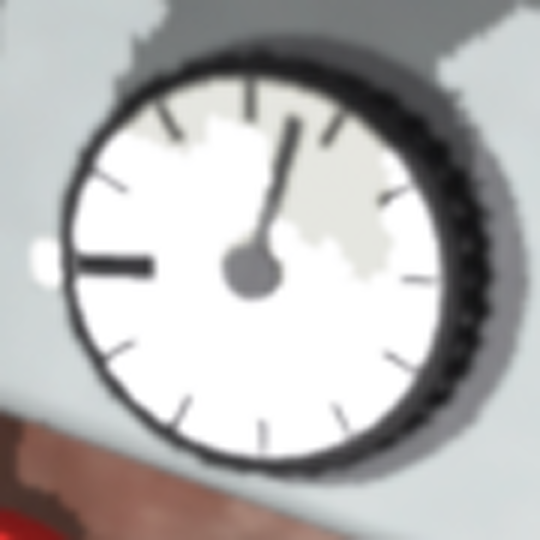

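```bash
python3 -m handwheel '[[100,16,-20,0,8],[100,20,-19,0,8],[100,20,-15,0,8],[100,10,-10,0,8],[100,0,0,0,8],[100,0,0,0,8],[100,0,0,0,0]]'
python3 - <<'E'
from h import *
to(.466,-.0275,.048,-35)
E
```

```text
t: 2.6
tcp_pos: [0.4806, -0.0528, 0.2083]
tool_rot: [179.9, -0.0, -33.7]
contact_force: [0.2, -0.2, 0.6]
width: 1.0
grip_force: 0.0
t 2.6 tcp [ 0.4806 -0.0528  0.2083] rot [179.9  -0.  -33.7] j7 -117.0 F [ 0.2 -0.2  0.6] w 1.0 g 0.0
shift mm [-26.2 -13.2 160.2] roll 1.3
```

```bash
python3 -m handwheel '[[100,-26,-13,0,0],[100,0,0,0,-8.5],[100,0,0,0,-8.5],[100,0,0,0,-8.5],[100,0,0,0,-8.5],[100,0,0,0,-8.5],[100,0,0,0,-8.5],[100,0,0,0,-8.5],[100,0,0,0,-8.5],[100,0,0,0,-8.5]]'
python3 -m handwheel '[[100,0,0,20,-8.5],[100,0,0,30,-8.5],[100,0,0,30,0],[100,0,0,20,0],[100,0,0,0,0]]'
python3 - <<'E'
from h import *
to(.466,-.0275,.048,62)
E
```

```text
t: 3.6
tcp_pos: [0.4663, -0.0276, 0.2085]
tool_rot: [180.0, 0.0, 43.4]
contact_force: [-0.9, 0.2, 0.1]
width: 0.997
grip_force: 0.0
t: 4.1
tcp_pos: [0.4646, -0.0273, 0.1065]
tool_rot: [-179.8, 0.2, 60.1]
contact_force: [-1.2, 0.1, 0.7]
width: 0.998
grip_force: 0.0
t 4.1 tcp [ 0.4646 -0.0273  0.1065] rot [-179.8    0.2   60.1] j7 -56.0 F [-1.2  0.1  0.7] w 0.998 g 0.0
shift mm [ 0.7  1.5 58.5] roll -1.9
```

```bash
python3 -m handwheel '[[100,1,1,20,0],[100,0,0,20,0],[100,0,0,12,0],[100,0,0,6,0],[100,0,0,0,0],[60,0,0,0,0],[50,0,0,0,0],[50,0,0,0,0],[50,0,0,0,0],[50,0,0,0,0]]' 20
python3 - <<'E'
from h import *
to(.466,-.0275,.048,62)
E
```

```text
t: 5.1
tcp_pos: [0.4681, -0.0258, 0.0506]
tool_rot: [180.0, -0.0, 60.0]
contact_force: [0.1, 0.2, 0.2]
width: 0.499
grip_force: 0.0
t 5.1 tcp [ 0.4681 -0.0258  0.0506] rot [180.  -0.  60.] j7 -59.0 F [0.1 0.2 0.2] w 0.499 g 0.0
shift mm [-2.6 -1.   2.6] roll -2.0
```

Run:
```python
from h import *
a=cam('wrist')['image'];b=cam('side')['image'][190:310,130:330]
cv2.imwrite('pics/w2.png',np.hstack([cv2.resize(a,(480,360)),cv2.resize(b,(320,192),interpolation=2)[:192,:] if 0 else cv2.copyMakeBorder(cv2.resize(b,(320,192)),0,168,0,0,0)]))
```

```text
(no output)
```

View pics/w2.png

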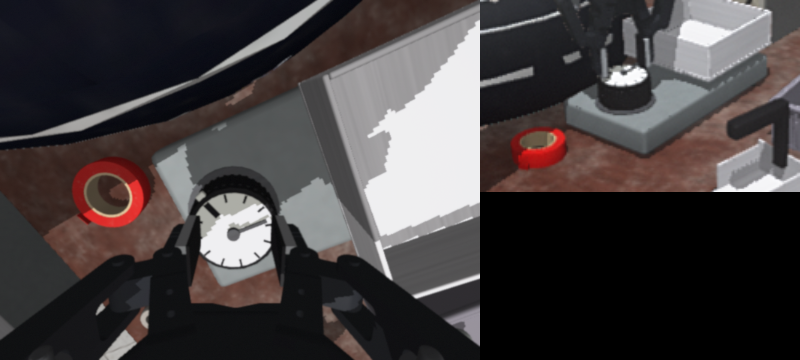

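```bash
python3 -m handwheel '[[50,-2,-1,3,0],[50,0,0,3,0],[30,0,0,0,0],[20,0,0,0,0],[20,0,0,0,0],[20,0,0,0,0],[20,0,0,0,0],[20,0,0,0,0]]' 20
python3 - <<'E'
from h import *
to(.466,-.0275,.046,62)
E
```

```text
t: 6.0
tcp_pos: [0.4661, -0.0266, 0.0472]
tool_rot: [179.9, -0.0, 60.0]
contact_force: [-5.1, 1.8, 39.4]
width: 0.479
grip_force: 19.7
t 6.0 tcp [ 0.4661 -0.0266  0.0472] rot [179.9  -0.   60. ] j7 -60.0 F [-5.1  1.8 39.4] w 0.479 g 19.672048708889633
shift mm [-0.9  0.3  1.2] roll -2.0
```

```bash
python3 -m handwheel '[[20,0,0,-3,0],[20,0,0,0,0],[20,0,0,0,0]]' 20
python3 - <<'E'
from h import *
to(.466,-.0275,.046,62)
a=cam('wrist')['image'];b=cam('side')['image'][190:310,130:330]
cv2.imwrite('pics/w3.png',np.hstack([cv2.resize(a,(480,360)),cv2.copyMakeBorder(cv2.resize(b,(320,192)),0,168,0,0,0)]))
E
```

```text
t: 6.3
tcp_pos: [0.4657, -0.0265, 0.0492]
tool_rot: [179.9, -0.0, 60.0]
contact_force: [-4.1, 2.2, 26.4]
width: 0.203
grip_force: 13.4
t 6.3 tcp [ 0.4657 -0.0265  0.0492] rot [179.9  -0.   60. ] j7 -59.0 F [-4.1  2.2 26.4] w 0.203 g 13.448831168934703
shift mm [-0.7  0.8  3.2] roll -2.0
```

View pics/w3.png

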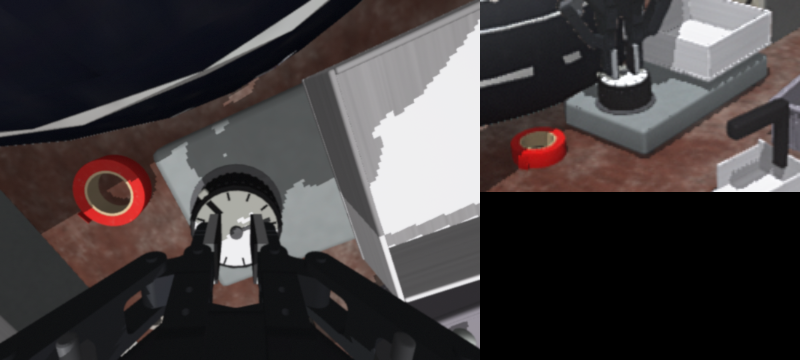

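```bash
python3 -m handwheel '[[20,0,0,-15,0],[20,0,0,-15,0],[20,0,0,0,0],[50,0,0,0,0],[50,0,0,0,0],[50,0,0,0,0]]' 20
python3 - <<'E'
from h import *
to(.466,-.0275,.046,62)
for n in('side','wrist'):
    c=cam(n); P=grid(c); o=r.observe(); M=R.from_euler('xyz',o['tool_rot'],degrees=True)
    Q=M.inv().apply(P.reshape(-1,3)-o['tcp_pos'])*1e3
    m=(c['range_z'].ravel()>0)&(abs(Q[:,0])<14)&(abs(Q[:,1])<60)&(Q[:,2]<15)&(Q[:,2]>-80)
    q=Q[m]; print(n,len(q),np.round(np.percentile(q[:,2],[50,80,90,95,99,100]),1)); 
    b=q[q[:,2]>np.percentile(q[:,2],80)]; print(np.round(b[::max(1,len(b)//8)],0).tolist())
print(np.round(proj(cam('side'),[o['tcp_pos']]),0))
cv2.imwrite('pics/s4.png',cv2.resize(cam('side')['image'][150:310,130:340],None,fx=3,fy=3))
E
```

```text
t: 7.0
tcp_pos: [0.4657, -0.027, 0.0767]
tool_rot: [-179.9, 0.0, 60.0]
contact_force: [-0.6, 0.2, -0.0]
width: 0.501
grip_force: 0.0
t 7.0 tcp [ 0.4657 -0.027   0.0767] rot [-179.9    0.    60. ] j7 -58.0 F [-0.6  0.2 -0. ] w 0.501 g 0.0
shift mm [-0.2  0.6 30.7] roll -2.0
side 1022 [-49.5   4.5   5.9   6.8  12.2  15. ]
[[14.0, 7.0, 5.0], [2.0, 14.0, 5.0], [12.0, -21.0, 5.0], [-9.0, 26.0, 8.0], [-13.0, 18.0, 6.0], [2.0, -23.0, 6.0], [-8.0, -16.0, 6.0], [-11.0, -25.0, 6.0], [-10.0, -28.0, 13.0]]
wrist 15993 [-57.    3.7   4.3   4.7   5.4  14.5]
[[13.0, -26.0, 14.0], [11.0, -22.0, 5.0], [8.0, 19.0, 5.0], [4.0, 3.0, 5.0], [-2.0, -28.0, 10.0], [-3.0, -22.0, 4.0], [-6.0, 17.0, 4.0], [-10.0, 24.0, 5.0], [-14.0, 20.0, 4.0]]
[[219. 233.]]
```

View pics/s4.png

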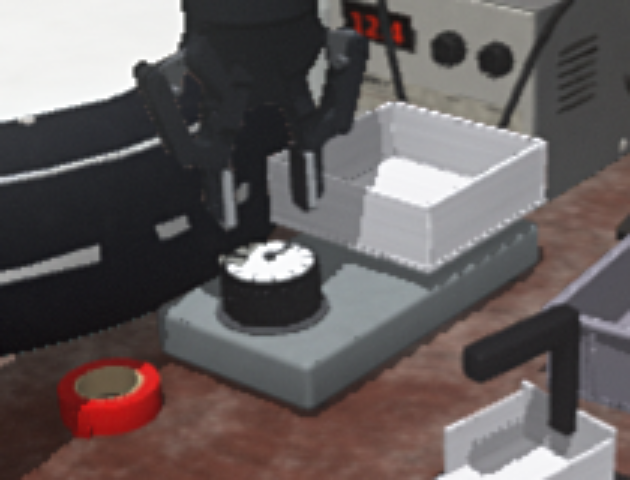

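Run:
```python
from h import *
for n in('side','wrist','scene'):
    c=cam(n); P=grid(c); o=r.observe(); M=R.from_euler('xyz',o['tool_rot'],degrees=True)
    Q=M.inv().apply(P.reshape(-1,3)-o['tcp_pos'])*1e3
    m=(c['range_z'].ravel()>0)&(abs(Q[:,0])<30)&(abs(Q[:,1])<70)
    print(n,[(z,int((m&(abs(Q[:,2]-z)<2.5)).sum()), np.round(np.percentile(Q[m&(abs(Q[:,2]-z)<2.5)][:,1],[2,98])).tolist() if (m&(abs(Q[:,2]-z)<2.5)).sum() else 0) for z in range(-70,10,5)])
```

```text
side [(-70, 93, [-50.0, 49.0]), (-65, 53, [-40.0, 39.0]), (-60, 51, [-36.0, 32.0]), (-55, 62, [-36.0, 32.0]), (-50, 59, [-36.0, 33.0]), (-45, 60, [-36.0, 34.0]), (-40, 62, [-36.0, 33.0]), (-35, 55, [-35.0, 34.0]), (-30, 41, [-32.0, 31.0]), (-25, 22, [-29.0, 25.0]), (-20, 17, [60.0, 70.0]), (-15, 13, [63.0, 69.0]), (-10, 23, [61.0, 69.0]), (-5, 19, [62.0, 69.0]), (0, 34, [-5.0, 69.0]), (5, 343, [-26.0, 67.0])]
wrist [(-70, 1274, [-47.0, 49.0]), (-65, 738, [-36.0, 39.0]), (-60, 900, [-26.0, 28.0]), (-55, 671, [-33.0, 35.0]), (-50, 648, [-33.0, 36.0]), (-45, 570, [-33.0, 35.0]), (-40, 536, [-33.0, 36.0]), (-35, 466, [-33.0, 35.0]), (-30, 277, [-30.0, 32.0]), (-25, 100, [-21.0, 70.0]), (-20, 199, [64.0, 70.0]), (-15, 85, [64.0, 70.0]), (-10, 73, [64.0, 70.0]), (-5, 69, [64.0, 70.0]), (0, 428, [-3.0, 69.0]), (5, 7730, [-24.0, 27.0])]
scene [(-70, 42, [-53.0, 43.0]), (-65, 9, [-35.0, 24.0]), (-60, 38, [-38.0, 27.0]), (-55, 51, [-38.0, 23.0]), (-50, 57, [-38.0, 23.0]), (-45, 57, [-37.0, 25.0]), (-40, 55, [-37.0, 23.0]), (-35, 59, [-37.0, 25.0]), (-30, 31, [-35.0, 25.0]), (-25, 28, [-31.0, 39.0]), (-20, 31, [26.0, 69.0]), (-15, 29, [62.0, 70.0]), (-10, 23, [62.0, 69.0]), (-5, 26, [60.0, 70.0]), (0, 58, [-6.0, 69.0]), (5, 523, [-30.0, 66.0])]
```

```bash
python3 -m handwheel '[[100,0,0,0,0],[100,0,0,0,0],[100,0,0,0,0],[100,0,0,15,0],[100,0,0,15,0],[100,0,0,15,0],[100,0,0,9,0],[100,0,0,0,0]]'
python3 -m handwheel '[[80,0,0,0,0],[70,0,0,0,0],[60,0,0,0,0],[50,0,0,0,0],[50,0,0,0,0],[50,0,0,0,0],[50,0,0,0,0]]' 20
python3 - <<'E'
from h import *
to(.466,-.0275,.022,60)
E
```

```text
t: 8.15
tcp_pos: [0.4655, -0.0269, 0.0225]
tool_rot: [-179.9, 0.1, 60.0]
contact_force: [-0.7, -0.1, -0.1]
width: 0.997
grip_force: 0.0
t: 8.85
tcp_pos: [0.466, -0.0268, 0.0241]
tool_rot: [180.0, -0.0, 60.0]
contact_force: [-1.9, 1.4, 6.1]
width: 0.672
grip_force: 21.1
t 8.8 tcp [ 0.466  -0.0268  0.0241] rot [180.  -0.  60.] j7 -60.0 F [-1.9  1.4  6.1] w 0.672 g 21.122716069221497
shift mm [-0.6  0.3  2.1] roll -0.0
```

```bash
python3 -m handwheel '[[50,0,0,-1.5,4],[50,0,0,0,8],[50,0,0,0,8],[50,0,0,0,8],[50,0,0,0,8],[50,0,0,0,8],[50,0,0,0,8],[50,0,0,0,8],[50,0,0,0,8],[50,0,0,0,8]]'
python3 -m handwheel '[[50,0,0,0,8],[50,0,0,0,8],[50,0,0,0,8],[50,0,0,0,0],[50,0,0,0,0]]'
python3 - <<'E'
from h import *
to(.466,-.0275,.022,-46)
a=cam('wrist')['image']
cv2.imwrite('pics/w5.png',a[120:400,150:500])
E
```

```text
t: 9.85
tcp_pos: [0.4665, -0.0281, 0.0244]
tool_rot: [179.9, -0.0, -16.4]
contact_force: [1.5, -2.0, -10.4]
width: 0.665
grip_force: 28.5
t: 10.35
tcp_pos: [0.4663, -0.0284, 0.0244]
tool_rot: [179.9, -0.1, -39.9]
contact_force: [1.1, -5.3, -14.7]
width: 0.67
grip_force: 28.3
t 10.3 tcp [ 0.4663 -0.0284  0.0244] rot [ 1.799e+02 -1.000e-01 -3.990e+01] j7 -112.0 F [  1.1  -5.3 -14.7] w 0.67 g 28.306276202201843
shift mm [-0.8 -0.5  2.4] roll 6.1
```

View pics/w5.png

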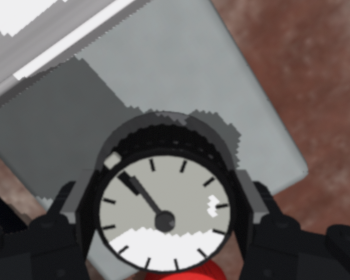

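Run:
```python
from h import *
c=cam('wrist')
def w(u,v,h=.0725): return onz(c,[(u,v)],h)[0][:2]
im=c['image']; g=cv2.cvtColor(im,cv2.COLOR_BGR2GRAY)
C0=np.array([.4663,-.0284])
print('face c',w(315,338))
# unwrap the face around several centres
for cc in (C0,np.array([.466,-.0275])):
  for rad in (.012,.018,.021,.024):
    a=np.arange(-40,60,2.); P=np.c_[cc[0]+rad*np.cos(np.radians(a)),cc[1]+rad*np.sin(np.radians(a)),np.full(len(a),.0725)]
    uv=proj(c,P).astype(np.float32); v=cv2.remap(g,uv[:,0].reshape(1,-1),uv[:,1].reshape(1,-1),1)[0]
    print(rad,' '.join(f'{x}' for x in v))
print('proj centre',proj(c,[[*C0,.0725]]))
for k,uv in dict(needle=(283,298),tick=(279,305),tab=(262,279)).items():
    d=w(*uv)-C0; print(k,w(*uv),np.degrees(np.arctan2(d[1],d[0])))
```

```text
face c [ 0.46547099 -0.02747124]
0.012 172 172 171 172 172 171 171 171 172 171 172 172 171 172 172 171 166 136 88 57 51 52 54 77 118 155 169 171 171 171 172 172 172 172 172 172 172 172 172 172 171 171 171 171 172 172 171 172 172 172
0.018 172 172 171 172 172 171 172 171 172 172 171 172 172 172 172 171 170 141 67 51 52 49 31 20 24 79 153 171 172 172 172 171 171 171 172 172 172 172 172 172 172 171 172 172 171 172 172 172 172 172
0.021 172 172 172 172 172 166 96 40 128 170 172 172 172 172 172 171 171 146 97 67 43 32 20 19 34 122 168 171 172 172 172 172 171 172 172 162 91 51 116 165 172 171 172 172 172 172 172 172 172 171
0.024 171 172 171 172 172 169 98 54 157 172 172 172 172 172 172 171 171 172 172 146 45 19 20 19 63 157 172 172 172 172 172 172 172 172 172 165 88 38 134 171 172 171 172 172 172 171 171 171 171 171
0.012 172 172 171 172 172 171 172 172 171 171 172 172 172 171 165 137 90 55 51 52 56 79 124 159 170 171 171 171 172 172 172 171 172 171 172 172 171 171 172 172 172 172 171 172 171 172 171 171 171 171
0.018 172 172 172 172 172 172 172 172 172 172 172 172 172 172 172 166 118 57 52 52 42 24 19 40 117 166 172 172 172 172 171 172 171 172 172 172 172 172 172 171 172 171 171 172 172 172 171 171 171 172
0.021 172 172 172 172 168 111 50 129 170 171 172 172 172 172 172 169 124 63 52 47 33 20 19 52 142 171 172 172 172 172 172 172 172 172 149 68 49 135 169 172 172 172 172 172 172 172 172 172 172 147
0.024 172 172 172 172 171 125 32 134 172 172 172 172 172 172 171 172 172 171 143 38 19 19 19 75 162 171 172 172 172 172 172 172 172 172 162 81 42 143 171 171 172 171 171 172 172 171 171 171 172 162
proj centre [[315.46142886 335.25625187]]
needle [ 0.48661686 -0.02926686] -2.443158090032873
tick [ 0.48538759 -0.02614522] 6.737028861508366
tab [ 0.49752205 -0.02842197] -0.04031431842571311
```

Run:
```python
from h import *
A=[]
for n in('scene','side','wrist'):
    c=cam(n); P=grid(c).reshape(-1,3); m=(c['range_z'].ravel()>0)&(abs(P[:,2]-.098)<.006)&(abs(P[:,0]-.6)<.09)&(abs(P[:,1]+.04)<.09)
    q=P[m][:,:2]; A.append(q); print(n,len(q),cv2.minAreaRect((q*1000).astype(np.float32)))
q=np.vstack(A)*1000; print(cv2.minAreaRect(q.astype(np.float32)))
for n in('side','scene'):
    c=cam(n); P=grid(c).reshape(-1,3); m=(c['range_z'].ravel()>0)&(abs(P[:,2]-.04)<.003)&(abs(P[:,0]-.5)<.11)&(abs(P[:,1]+.04)<.08); m&=~((abs(P[:,0]-.6)<.075)&(P[:,0]>.56))
    print(n,m.sum(),cv2.minAreaRect((P[m][:,:2]*1000).astype(np.float32)))
```

```text
scene 419 ((596.828369140625, -42.02168273925781), (132.5253448486328, 134.02200317382812), 83.4989242553711)
side 518 ((583.9029541015625, -34.219322204589844), (146.51580810546875, 163.95516967773438), 83.65814971923828)
wrist 10405 ((529.4188842773438, -27.41547393798828), (146.8016815185547, 42.4596061706543), 86.53398895263672)
((583.9304809570312, -33.971832275390625), (147.01382446289062, 163.95516967773438), 83.65814971923828)
side 1367 ((495.8973693847656, -32.848960876464844), (119.91646575927734, 143.82839965820312), 82.12638854980469)
scene 985 ((485.99957275390625, -32.2991943359375), (117.060546875, 126.80902862548828), 83.39561462402344)
```

```bash
python3 -m handwheel '[[50,0,0,0,4.5],[50,0,0,0,4.5],[50,0,0,0,0],[50,0,0,0,0],[75,0,0,0,0],[100,0,0,0,0],[100,0,0,0,0],[100,0,0,0,0],[100,0,0,0,0]]'
python3 -m handwheel '[[100,0,0,-10,0],[100,0,0,-20,0],[100,0,0,-30,0],[100,-25,0,-40,0],[100,-40,0,-25,0],[100,0,0,0,0],[100,0,0,0,0]]'
python3 - <<'E'
from h import *
to(.466,-.0275,.022,-46)
c=cam('wrist')
u=proj(c,[[.4655,-.0275,.0725]])[0].astype(int); print(u)
a=c['image'][max(u[1]-45,0):u[1]+45,u[0]-45:u[0]+45]
cv2.imwrite('pics/w6.png',cv2.resize(a,None,fx=6,fy=6,interpolation=2))
E
```

```text
t: 11.6
tcp_pos: [0.4663, -0.0266, 0.0251]
tool_rot: [-180.0, -0.0, -49.0]
contact_force: [0.9, -0.1, -0.4]
width: 0.996
grip_force: 0.0
t: 12.3
tcp_pos: [0.4236, 0.0231, 0.151]
tool_rot: [-179.9, -0.0, -48.9]
contact_force: [0.3, -0.1, -0.1]
width: 0.998
grip_force: 0.0
t 12.3 tcp [0.4236 0.0231 0.151 ] rot [-179.9   -0.   -48.9] j7 -124.0 F [ 0.3 -0.1 -0.1] w 0.998 g 0.0
shift mm [ 65.9   1.6 129.1] roll -2.9
[317 150]
```

View pics/w6.png

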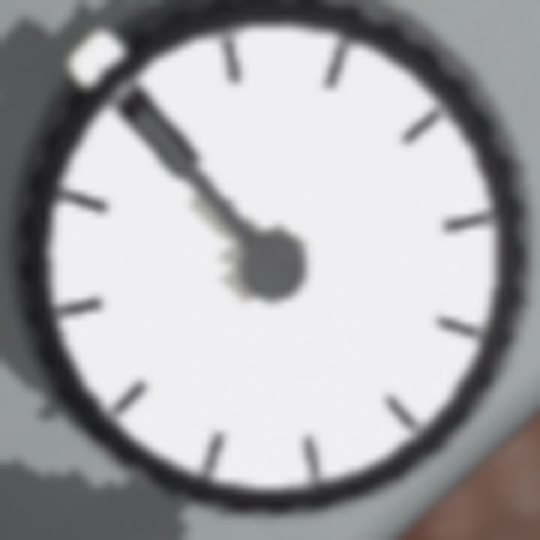

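```bash
python3 -m handwheel '[[100,0,0,-10,-8.5],[100,0,0,-10,-8.5],[100,0,0,-10,-8.5],[100,0,0,-10,-8.5],[100,0,0,-10,-8.5],[100,0,0,0,-8.5],[100,0,0,0,-8.5],[100,0,0,0,-8.5],[100,0,0,0,-8.5],[100,0,0,0,-8.5]]'
python3 -m handwheel '[[100,0,0,0,-8.5],[100,0,0,0,-8.5],[100,0,0,0,-8.5],[100,0,0,0,-8.5],[100,0,0,0,-8.5],[100,0,0,0,-8.5],[100,0,0,0,-8.5],[100,0,0,0,-8.5],[100,0,0,0,-8.5],[100,0,0,0,-8.5]]'
python3 - <<'E'
from h import *
A=[];B=[]
for n in('scene','side'):
    c=cam(n); P=grid(c).reshape(-1,3); ok=c['range_z'].ravel()>0
    m=ok&(P[:,2]>.08)&(P[:,2]<.112)&(abs(P[:,0]-.415)<.07)&(abs(P[:,1]+.225)<.06)
    q=P[m]*1000; A.append(q); print(n,len(q),cv2.minAreaRect(q[:,:2].astype(np.float32)),np.percentile(q[:,2],[5,50,95,100]))
    m=ok&(P[:,2]>.006)&(P[:,2]<.07)&(abs(P[:,0]-.415)<.07)&(abs(P[:,1]+.225)<.06)
    B.append(P[m]*1000)
print(cv2.minAreaRect(np.vstack(A)[:,:2].astype(np.float32)),cv2.minAreaRect(np.vstack(B)[:,:2].astype(np.float32)))
to(.415,-.224,.17,167)
E
```

```text
t: 13.35
tcp_pos: [0.4239, 0.0207, 0.1993]
tool_rot: [-180.0, 0.1, 36.2]
contact_force: [-0.6, -0.9, 0.3]
width: 0.997
grip_force: 0.0
t: 14.35
tcp_pos: [0.4238, 0.0207, 0.1993]
tool_rot: [-180.0, -0.0, 121.1]
contact_force: [-0.4, 0.4, -0.3]
width: 1.004
grip_force: 0.0
scene 382 ((415.420654296875, -222.43646240234375), (17.778499603271484, 74.1989974975586), 71.56318664550781) [ 86.03382754  98.21723643 102.61020839 103.59252234]
side 545 ((416.4071960449219, -223.51858520507812), (17.764606475830078, 74.30415344238281), 72.6690902709961) [ 85.40635845  96.64394787 101.35401381 103.21265639]
((416.02337646484375, -222.83132934570312), (18.244125366210938, 75.60619354248047), 71.67403411865234) ((401.912841796875, -218.30307006835938), (74.89424133300781, 109.8498306274414), 72.87047576904297)
t 14.4 tcp [0.4237 0.0208 0.1992] rot [-1.800e+02 -1.000e-01  1.208e+02] j7 -6.0 F [0.2 0.1 1.5] w 0.999 g 0.0
shift mm [-205.7 -133.    29.1] roll -46.2
```

```bash
python3 -m handwheel '[[100,-40,-28,0,0],[100,-40,-28,0,0],[100,-40,-26,0,0],[100,-40,-26,0,0],[100,-36,-22,0,0],[100,0,0,0,-8.2],[100,0,0,0,-8.2],[100,0,0,0,-8.2],[100,0,0,0,-8.2],[100,0,0,0,-8.2]]'
python3 - <<'E'
from h import *
to(.410,-.2214,.13,162)
c=cam('wrist','w7.png')
E
```

```text
t: 15.45
tcp_pos: [0.4125, -0.2138, 0.1994]
tool_rot: [180.0, -0.1, 162.0]
contact_force: [-0.3, 0.4, 0.2]
width: 1.004
grip_force: 0.0
t 15.4 tcp [ 0.4125 -0.2138  0.1994] rot [ 1.80e+02 -1.00e-01  1.62e+02] j7 56.0 F [-0.3  0.4  0.2] w 1.004 g 0.0
shift mm [-0.1 -8.  69.4] roll -0.0
```

View pics/w7.png

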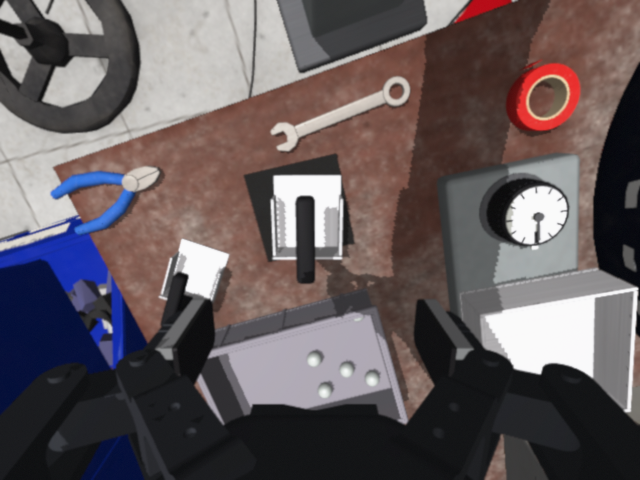

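```bash
python3 -m handwheel '[[100,0,-8,10,0],[100,0,0,30,0],[100,0,0,30,0],[100,0,0,30,0],[100,0,0,20,0],[100,0,0,15,0],[100,0,0,11,0],[100,0,0,0,0]]'
python3 -m handwheel '[[70,0,0,0,0],[40,0,0,0,0],[20,0,0,0,0],[5,0,0,0,0],[5,0,0,0,0],[5,0,0,0,0],[5,0,0,0,0],[5,0,0,0,0],[5,0,0,0,0]]' 100
python3 - <<'E'
from h import *
to(.410,-.2214,.053,162)
E
```

```text
t: 16.3
tcp_pos: [0.4089, -0.221, 0.0521]
tool_rot: [-179.9, -0.2, 161.7]
contact_force: [-0.9, 0.1, -0.5]
width: 1.0
grip_force: 0.0
t: 17.2
tcp_pos: [0.4106, -0.2208, 0.0545]
tool_rot: [-180.0, 0.1, 162.0]
contact_force: [-0.6, -0.2, 5.1]
width: 0.162
grip_force: 98.2
t 17.2 tcp [ 0.4106 -0.2208  0.0545] rot [-1.80e+02  1.00e-01  1.62e+02] j7 38.0 F [-0.6 -0.2  5.1] w 0.162 g 98.17758679389954
shift mm [ 0.4 -0.7  1.5] roll -0.0
```

```bash
python3 -m handwheel '[[5,0,0,-5,0],[5,0,0,-15,0],[5,0,0,-25,0],[5,0,0,-30,0],[5,0,0,-30,0],[5,0,0,-25,0],[5,0,0,-20,0],[5,0,0,0,0],[5,0,0,0,0]]'
python3 - <<'E'
from h import *
to(.56,-.3,.2,90)
A=[]
for n in('scene','side','wrist'):
    c=cam(n); P=grid(c).reshape(-1,3); ok=c['range_z'].ravel()>0
    m=ok&(abs(P[:,2]-.054)<.004)&(abs(P[:,0]-.59)<.09)&(abs(P[:,1]+.287)<.12)
    q=P[m]*1000; A.append(q); print(n,len(q),cv2.minAreaRect(q[:,:2].astype(np.float32)) if len(q) else 0)
    # balls
    m=ok&(P[:,2]>.012)&(P[:,2]<.03)&(abs(P[:,0]-.59)<.062)&(abs(P[:,1]+.287)<.09)
    g=m.reshape(480,640).astype(np.uint8); k,l,s,_=cv2.connectedComponentsWithStats(g)
    for i in range(1,k):
        if s[i,4]>8: pp=P[l.ravel()==i]; print('  blob',s[i,4],np.round(pp.mean(0),3))
q=np.vstack(A); print(cv2.minAreaRect(q[:,:2].astype(np.float32)))
E
```

```text
t: 18.1
tcp_pos: [0.4099, -0.2206, 0.2037]
tool_rot: [-180.0, -0.0, 162.0]
contact_force: [-0.5, -0.2, -1.8]
width: 0.167
grip_force: 97.9
t 18.1 tcp [ 0.4099 -0.2206  0.2037] rot [-180.   -0.  162.] j7 57.0 F [-0.5 -0.2 -1.8] w 0.167 g 97.87709355354309
shift mm [-167.3  -29.     3.6] roll 72.0
scene 744 ((587.83447265625, -287.90850830078125), (212.04002380371094, 153.73121643066406), 88.40801239013672)
  blob 38 [ 0.627 -0.268  0.017]
  blob 41 [ 0.58  -0.267  0.017]
  blob 14 [ 0.607 -0.238  0.02 ]
side 1214 ((589.5767211914062, -286.98028564453125), (210.6016082763672, 156.38589477539062), 89.2142562866211)
  blob 48 [ 0.629 -0.212  0.016]
  blob 53 [ 0.607 -0.238  0.016]
  blob 51 [ 0.627 -0.272  0.017]
  blob 19 [ 0.584 -0.271  0.019]
wrist 353 ((518.7435302734375, -254.84230041503906), (165.96026611328125, 44.21769714355469), 72.32510375976562)
  blob 53 [ 0.633 -0.266  0.018]
((589.3544921875, -287.9700622558594), (212.69992065429688, 157.16258239746094), 88.69400024414062)
```

```bash
python3 -m handwheel '[[5,0,0,0,8.2],[5,0,0,0,8.2],[5,0,0,0,8.2],[5,0,0,0,8.2],[5,0,0,0,8.2],[5,0,0,0,8.2],[5,0,0,0,8.2],[5,0,0,0,8.2],[5,0,0,0,7.6],[5,0,0,0,0]]'
python3 - <<'E'
from h import *
to(.559,-.338,.0555,88.8)
c=cam('scene'); P=grid(c).reshape(-1,3)
for c in (cam('scene'),cam('side')):
    P=grid(c).reshape(-1,3); m=(c['range_z'].ravel()>0)&(P[:,2]>.07)&(P[:,2]<.19)&(P[:,0]>.6)&(P[:,0]<.72)&(P[:,1]>-.215)&(P[:,1]<-.118)
    q=P[m]; 
    if len(q): print(len(q),np.round(q[np.argsort(q[:,0])[::max(1,len(q)//8)]],3).tolist())
E
```

```text
t: 19.25
tcp_pos: [0.41, -0.22, 0.2031]
tool_rot: [-179.9, -0.0, 88.8]
contact_force: [-0.0, 0.5, -2.4]
width: 0.164
grip_force: 97.8
t 19.2 tcp [ 0.41   -0.22    0.2031] rot [-179.9   -0.    88.8] j7 1.0 F [-0.   0.5 -2.4] w 0.164 g 97.78342008590698
shift mm [-114.8  151.7  147.3] roll 0.0
289 [[0.63, -0.18, 0.161], [0.649, -0.18, 0.158], [0.657, -0.176, 0.152], [0.666, -0.177, 0.154], [0.676, -0.173, 0.145], [0.686, -0.165, 0.136], [0.697, -0.172, 0.119], [0.708, -0.166, 0.131], [0.72, -0.165, 0.121]]
145 [[0.63, -0.179, 0.16], [0.645, -0.179, 0.15], [0.656, -0.184, 0.143], [0.659, -0.182, 0.154], [0.664, -0.185, 0.143], [0.677, -0.183, 0.14], [0.69, -0.182, 0.131], [0.707, -0.18, 0.126], [0.718, -0.177, 0.117]]
```

```bash
python3 -m handwheel '[[5,-15,20,0,0],[5,-25,30,0,0],[5,-25,35,0,0],[5,-25,35,0,0],[5,-20,25,10,0],[5,-5,7,25,0],[5,0,0,30,0],[5,0,0,20,0],[5,0,0,0,0]]'
python3 - <<'E'
from h import *
to(.559,-.338,.0555,88.8)
cv2.imwrite('pics/s8.png',cam('side')['image'][180:380,180:480])
E
```

```text
t: 20.3
tcp_pos: [0.5571, -0.3376, 0.115]
tool_rot: [-179.6, -0.2, 88.9]
contact_force: [0.7, 0.7, -1.5]
width: 0.17
grip_force: 97.9
t 20.3 tcp [ 0.5571 -0.3376  0.115 ] rot [-179.6   -0.2   88.9] j7 7.0 F [ 0.7  0.7 -1.5] w 0.17 g 97.89765000343323
shift mm [-0.6  2.4 59.5] roll 0.1
```

View pics/s8.png

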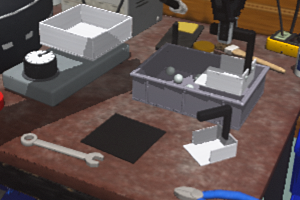

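```bash
python3 -m handwheel '[[5,0,1.5,20,0],[5,0,0,20,0],[5,0,0,11,0],[5,0,0,4,0],[5,0,0,2,0],[5,0,0,0,0]]'
python3 -m handwheel '[[5,0,0,2,0],[5,0,0,0,0],[5,0,0,0,0]]'
```

```text
t: 20.95
tcp_pos: [0.5739, -0.3225, 0.0732]
tool_rot: [178.9, -0.9, 89.5]
contact_force: [-4.2, 30.9, 49.0]
width: 0.169
grip_force: 154.4
t: 21.25
tcp_pos: [0.5759, -0.3223, 0.0705]
tool_rot: [178.6, -0.9, 89.6]
contact_force: [-0.7, 29.4, 41.8]
width: 0.169
grip_force: 152.5
```

```bash
python3 -m handwheel '[[5,0,0,-20,0],[5,0,0,-20,0],[5,0,0,-20,0],[5,0,0,0,0],[5,0,0,0,0]]'
python3 - <<'E'
from h import *
to(.559,-.338,.0555,88.8)
for n in('side','scene'):
    c=cam(n); P=grid(c).reshape(-1,3); o=r.observe()
    Q=R.from_euler('xyz',o['tool_rot'],degrees=True).inv().apply(P-o['tcp_pos'])*1e3
    m=(c['range_z'].ravel()>0)&(abs(Q[:,0])<70)&(abs(Q[:,1])<50)&(Q[:,2]>-40)&(Q[:,2]<56)&(P[:,2]>.062)
    q=Q[m]; print(n,len(q))
    for z in range(-40,60,10):
        s=q[abs(q[:,2]-z)<5]
        if len(s)>3: print(z,len(s),np.round(np.percentile(s[:,0],[1,99])),np.round(np.percentile(s[:,1],[1,99])))
c=cam('side');print(proj(c,[o['tcp_pos']]))
a=cam('side')['image'][180:360,260:500]; b=cam('scene')['image'][150:330,240:480]
cv2.imwrite('pics/s9.png',cv2.resize(np.vstack([a,b]),None,fx=1.66,fy=1.66,interpolation=2))
E
```

```text
t: 21.75
tcp_pos: [0.5621, -0.3391, 0.1209]
tool_rot: [179.9, 0.1, 88.8]
contact_force: [0.3, 0.2, -1.2]
width: 0.166
grip_force: 147.8
t 21.8 tcp [ 0.5621 -0.3391  0.1209] rot [1.799e+02 1.000e-01 8.880e+01] j7 7.0 F [ 0.3  0.2 -1.2] w 0.166 g 147.80732154438738
shift mm [ 1.1 -3.3 65.4] roll -0.0
side 1741
-40 135 [-39.  44.] [-21.  10.]
-30 202 [-44.  42.] [-21.  11.]
-20 135 [-50.   9.] [-38.  31.]
-10 179 [-56. -32.] [-40.  32.]
0 279 [-61. -17.] [-41.  31.]
10 393 [-65.  -0.] [-41.  33.]
20 253 [-54.   2.] [-40.  33.]
30 106 [-36.  -4.] [-41.  33.]
40 33 [-18.   1.] [-41. -25.]
50 26 [-2.  8.] [-39.  -5.]
scene 1394
-40 59 [-36.  46.] [-24.   5.]
-30 89 [-41.  43.] [-23.   4.]
-20 52 [-49.  22.] [-40.   6.]
-10 75 [-53. -30.] [-42.   3.]
0 105 [-60. -14.] [-43.  30.]
10 205 [-65.  -0.] [-43.  30.]
20 255 [-64.  -1.] [-43.  30.]
30 211 [-44.  -5.] [-42.  29.]
40 219 [-26.   1.] [-40.  29.]
50 124 [-7.  9.] [-40.  29.]
[[406.42708195 228.55222062]]
```

View pics/s9.png

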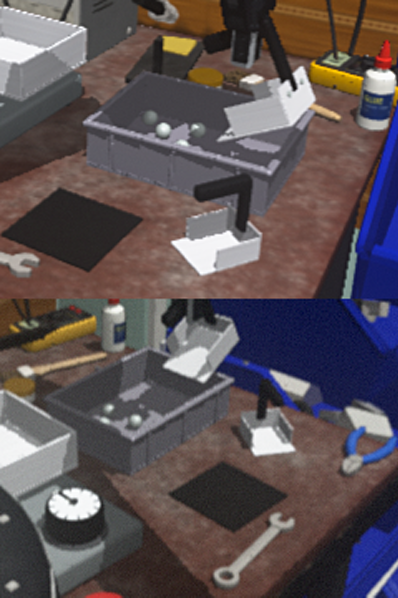

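```bash
python3 -m handwheel '[[5,0,0,-30,0],[5,0,0,-10,0],[5,20,-22,0,0],[5,30,-32,0,0],[5,30,-32,0,0],[5,30,-32,0,0],[5,20,-22,0,0],[5,6,-7,0,0],[5,0,0,0,0]]'
python3 - <<'E'
from h import *
to(.418,-.20,.075,88.8)
o=r.observe()
for n in('side','scene','wrist'):
    c=cam(n); P=grid(c).reshape(-1,3)
    Q=R.from_euler('xyz',o['tool_rot'],degrees=True).inv().apply(P-o['tcp_pos'])*1e3
    m=(c['range_z'].ravel()>0)&(abs(Q[:,0])<90)&(abs(Q[:,1])<50)&(Q[:,2]>-60)&(Q[:,2]<90)
    q=Q[m]; print(n,len(q))
    for z in range(-50,90,10):
        s=q[abs(q[:,2]-z)<5]
        if len(s)>3: print(z,len(s),np.round(np.percentile(s[:,0],[1,99])),np.round(np.percentile(s[:,1],[1,99])))
E
```

```text
t: 22.9
tcp_pos: [0.4169, -0.199, 0.16]
tool_rot: [-180.0, 0.0, 88.9]
contact_force: [0.7, -0.5, -1.3]
width: 0.167
grip_force: 147.8
t 22.9 tcp [ 0.4169 -0.199   0.16  ] rot [-180.     0.    88.9] j7 -5.0 F [ 0.7 -0.5 -1.3] w 0.167 g 147.82375814458646
shift mm [-1.   1.1 85. ] roll 0.1
side 2469
-50 220 [-32.  28.] [-22.   5.]
-40 302 [-38.  43.] [-22.   9.]
-30 259 [-42.  41.] [-22.  11.]
-20 170 [-49.  11.] [-39.  28.]
-10 259 [-54. -38.] [-40.  31.]
0 342 [-59. -20.] [-41.  29.]
10 432 [-64.  -2.] [-41.  31.]
20 223 [-64.   3.] [-41.  32.]
30 108 [-39.  -3.] [-42.  31.]
40 31 [-18.  -1.] [-41. -31.]
50 20 [-1.  9.] [-40. -19.]
scene 2427
-50 188 [-27.  33.] [-22.  19.]
-40 206 [-37.  44.] [-22.  16.]
-30 114 [-42.  42.] [-22.   5.]
-20 69 [-50.  18.] [-40.   6.]
-10 99 [-53. -36.] [-40.   2.]
0 140 [-60. -18.] [-41.  30.]
10 252 [-65.  -1.] [-41.  31.]
20 396 [-63.  -2.] [-41.  31.]
30 325 [-45.  -6.] [-41.  30.]
40 332 [-27.  -2.] [-39.  29.]
50 208 [-9.  7.] [-39.  29.]
wrist 11499
-50 3165 [ 5. 34.] [-17.  23.]
-40 1931 [ 5. 43.] [-17.  23.]
-30 303 [ 5. 10.] [-17.  23.]
-20 28 [-50. -47.] [-9. 16.]
-10 12 [-55. -31.] [-35.  17.]
0 266 [-34. -14.] [-35.  36.]
10 455 [-36.   2.] [-34.  35.]
20 300 [-42.  -1.] [-34.  35.]
30 625 [-38.  -7.] [-34.  33.]
40 1931 [-25.  -1.] [-35.  34.]
50 914 [-7.  6.] [-34.  34.]
```

```bash
python3 -m handwheel '[[5,0,0,15,0],[5,0,0,25,0],[5,0,0,25,0],[5,0,0,20,0],[5,0,0,8,0],[5,0,0,0,0]]' 20
python3 -m handwheel '[[5,-2,0,4,0],[5,-3,0,3,0],[5,-3,0,2,0],[5,-3,0,2,0],[5,-3,0,1,0],[5,0,0,0,0]]' 20
```

```text
t: 23.65
tcp_pos: [0.4178, -0.2, 0.0659]
tool_rot: [-179.9, -0.0, 88.8]
contact_force: [0.3, 0.0, -2.6]
width: 0.168
grip_force: 147.7
t: 24.25
tcp_pos: [0.4173, -0.2133, 0.0552]
tool_rot: [180.0, -0.0, 88.8]
contact_force: [-0.0, 2.6, 2.8]
width: 0.165
grip_force: 148.6
```

```bash
python3 -m handwheel '[[17,0,0,0,0],[17,0,0,0,0],[17,0,0,0,0]]' 20
python3 -m handwheel '[[17,-3,0,1,0],[17,-4,0,1,0],[17,-4,0,1,0],[17,-4,0,1,0],[17,-4,0,0,0],[17,-4,0,0,0]]' 20
```

```text
t: 24.55
tcp_pos: [0.4174, -0.2136, 0.0551]
tool_rot: [180.0, 0.0, 88.8]
contact_force: [-0.7, 1.7, 3.4]
width: 0.176
grip_force: 96.9
t: 25.15
tcp_pos: [0.4176, -0.2345, 0.0516]
tool_rot: [179.9, -0.1, 88.9]
contact_force: [-0.7, 8.7, 9.8]
width: 0.174
grip_force: 93.6
```

```bash
cat >> h.py <<'E'
def tilt(n='side'):
    o=r.observe(); c=cam(n); P=grid(c).reshape(-1,3)
    Q=R.from_euler('xyz',o['tool_rot'],degrees=True).inv().apply(P-o['tcp_pos'])*1e3
    m=(c['range_z'].ravel()>0)&(abs(Q[:,0])<100)&(abs(Q[:,1]+4)<45)&(Q[:,2]>-30)&(Q[:,2]<75)&(P[:,2]>.007)
    q=Q[m]; print(n,'slices z:[xmin xmax]',{z:np.round(np.percentile(q[abs(q[:,2]-z)<4][:,0],[1,99])).tolist() for z in range(-26,70,8) if (abs(q[:,2]-z)<4).sum()>5})
E
python3 - <<'E'
from h import *
tilt('side'); tilt('scene')
E
```

```text
side slices z:[xmin xmax] {-26: [-39.0, 10.0], -18: [-42.0, 6.0], -10: [-45.0, -35.0], -2: [-48.0, -23.0], 6: [-50.0, -2.0], 14: [-52.0, 11.0], 22: [-54.0, 9.0], 30: [-99.0, 7.0], 38: [-99.0, 6.0], 46: [-99.0, 14.0]}
scene slices z:[xmin xmax] {-26: [-36.0, 10.0], -18: [-40.0, -31.0], -10: [-44.0, -34.0], -2: [-47.0, -19.0], 6: [-51.0, 2.0], 14: [-53.0, 11.0], 22: [-54.0, 8.0], 30: [-43.0, 5.0], 38: [-20.0, 12.0], 46: [1.0, 20.0]}
```

```bash
python3 -m handwheel '[[17,-4,0,2,0],[17,-4,0,2,0],[17,-4,0,2,0],[17,-3,0,2,0],[17,0,0,0,0],[17,0,0,0,0]]' 20
python3 - <<'E'
from h import *
tilt('side'); tilt('scene')
E
```

```text
t: 25.85
tcp_pos: [0.4174, -0.2525, 0.0443]
tool_rot: [179.8, 0.1, 88.8]
contact_force: [-1.3, 0.1, 17.7]
width: 0.178
grip_force: 93.4
side slices z:[xmin xmax] {-26: [-99.0, 11.0], -18: [-99.0, -3.0], -10: [-37.0, -26.0], -2: [-37.0, -27.0], 6: [-39.0, 20.0], 14: [-39.0, 22.0], 22: [-86.0, 21.0], 30: [-87.0, 20.0], 38: [-87.0, 21.0]}
scene slices z:[xmin xmax] {-26: [-97.0, 13.0], -18: [-96.0, -29.0], -10: [-36.0, -26.0], -2: [-38.0, -22.0], 6: [-38.0, 21.0], 14: [-40.0, 22.0], 22: [-41.0, 20.0], 30: [-42.0, 18.0], 38: [-17.0, 34.0]}
```

```bash
python3 -m handwheel '[[20,0,0,0,0],[40,0,0,0,0],[70,0,0,0,0],[100,0,0,0,0],[100,0,0,0,0],[100,0,0,0,0],[100,0,0,0,0]]' 40
python3 - <<'E'
from h import *
st(); tilt('side'); tilt('scene')
for n in('side','wrist'):
    c=cam(n); P=grid(c).reshape(-1,3); m=(c['range_z'].ravel()>0)&(P[:,2]>.006)&(P[:,2]<.065)&(abs(P[:,0]-.417)<.055)&(abs(P[:,1]+.25)<.06)
    print(n,m.sum(),cv2.minAreaRect((P[m][:,:2]*1000).astype(np.float32)))
E
```

```text
t: 26.65
tcp_pos: [0.4163, -0.2516, 0.0428]
tool_rot: [-180.0, 0.0, 88.8]
contact_force: [0.2, 0.3, -0.5]
width: 0.998
grip_force: 0.0
{'t': 26.65, 'tcp_pos': [0.416, -0.252, 0.043], 'tool_rot': [-179.993, 0.0, 88.784], 'contact_force': [0.225, 0.283, -0.453], 'width': 0.998, 'grip_force': 0.0, 'joints': [32.89, 46.513, -11.691, 120.459, 32.243, 16.001, -7.662]}
side slices z:[xmin xmax] {-26: [-100.0, -35.0], -18: [-100.0, -35.0], -10: [-44.0, -35.0], -2: [-44.0, -35.0], 6: [-44.0, 12.0], 14: [-45.0, 17.0], 22: [-87.0, 17.0], 30: [-87.0, 17.0], 38: [-85.0, 15.0]}
scene slices z:[xmin xmax] {-26: [-80.0, -33.0], -18: [-44.0, -34.0], -10: [-42.0, -33.0], -2: [-46.0, -32.0], 6: [-45.0, 11.0], 14: [-44.0, 17.0], 22: [-87.0, 17.0], 30: [-89.0, 17.0], 38: [-43.0, 17.0]}
side 1286 ((416.4482421875, -256.9449768066406), (78.56864166259766, 75.87986755371094), 89.39891052246094)
wrist 5702 ((418.6591796875, -255.25950622558594), (80.68545532226562, 70.97052001953125), 88.59962463378906)
```

```bash
python3 -m handwheel '[[100,-9,0,-6,0],[100,-8,0,-6,0],[100,0,0,0,0],[60,0,0,0,0],[30,0,0,0,0],[10,0,0,0,0],[10,0,0,0,0],[10,0,0,0,0],[10,0,0,0,0],[10,0,0,0,0]]' 90
python3 -m handwheel '[[10,0,0,-10,0],[10,0,0,-20,0],[10,0,0,-30,0],[10,0,0,-30,0],[10,0,0,-30,0],[10,0,0,-20,0],[10,0,0,0,0],[10,0,0,0,0]]'
python3 - <<'E'
from h import *
to(.56,-.33,.2,88.8)
tilt('side'); tilt('scene')
c=cam('wrist'); P=grid(c).reshape(-1,3); m=(c['range_z'].ravel()>0)&(abs(P[:,2]-.055)<.004)&(P[:,0]>.49); print(m.sum(), np.round(P[m].min(0),3),np.round(P[m].max(0),3))
E
```

```text
t: 27.85
tcp_pos: [0.4166, -0.2685, 0.055]
tool_rot: [179.9, 0.0, 88.8]
contact_force: [1.8, 0.5, -0.3]
width: 0.169
grip_force: 88.1
t: 28.65
tcp_pos: [0.4152, -0.2687, 0.1949]
tool_rot: [-180.0, 0.0, 88.8]
contact_force: [-0.7, 0.0, -2.8]
width: 0.165
grip_force: 88.0
t 28.6 tcp [ 0.4152 -0.2687  0.1949] rot [-180.     0.    88.8] j7 4.0 F [-0.7  0.  -2.8] w 0.165 g 88.02448511123657
shift mm [-58.2 146.1  -5.2] roll -0.0
side slices z:[xmin xmax] {-26: [-28.0, 35.0], -18: [-27.0, 6.0], -10: [-27.0, -18.0], -2: [-27.0, -18.0], 6: [-27.0, -18.0], 14: [-27.0, -19.0], 22: [-28.0, 33.0], 30: [-28.0, 33.0], 38: [-27.0, 33.0], 46: [-26.0, 44.0], 54: [-26.0, 54.0]}
scene slices z:[xmin xmax] {-26: [-8.0, 12.0], -18: [-27.0, -18.0], -10: [-25.0, -17.0], -2: [-26.0, -17.0], 6: [-28.0, -16.0], 14: [-29.0, -17.0], 22: [-28.0, 33.0], 30: [-29.0, 34.0], 38: [-28.0, 34.0], 46: [-27.0, 53.0], 54: [-25.0, 54.0]}
8339 [ 0.514 -0.535  0.051] [ 0.761 -0.099  0.059]
```

```bash
python3 -m handwheel '[[10,-8,20,0,0],[10,-15,30,0,0],[10,-20,35,0,0],[10,-20,35,0,0],[10,-10,25,0,0],[10,0,4,15,0],[10,0,0,30,0],[10,0,0,25,0],[10,0,0,0,0],[10,0,0,0,0]]'
python3 - <<'E'
from h import *
to(.563,-.345,.0555,88.8); tilt('side')
for n in('side','scene'):
    o=r.observe(); c=cam(n); P=grid(c).reshape(-1,3)
    Q=R.from_euler('xyz',o['tool_rot'],degrees=True).inv().apply(P-o['tcp_pos'])*1e3
    ok=c['range_z'].ravel()>0
    s=Q[ok&(abs(Q[:,2]-35)<15)&(abs(Q[:,0])<70)&(abs(Q[:,1])<55)]; print(n,'scoop',np.round(np.percentile(s,[1,99],axis=0),0)[:,:2].tolist())
    t=Q[ok&(abs(P[:,2]-.054)<.004)&(abs(P[:,0]-.59)<.09)&(abs(P[:,1]+.287)<.12)]
    print('tote',cv2.minAreaRect(t[:,:2].astype(np.float32)),np.round(np.percentile(t,[.3,99.7],axis=0),0)[:,:2].tolist())
E
```

```text
t: 29.8
tcp_pos: [0.5623, -0.344, 0.1239]
tool_rot: [-179.9, -0.1, 88.8]
contact_force: [0.1, 0.7, -0.7]
width: 0.167
grip_force: 88.2
t 29.8 tcp [ 0.5623 -0.344   0.1239] rot [-1.799e+02 -1.000e-01  8.880e+01] j7 6.0 F [ 0.1  0.7 -0.7] w 0.167 g 88.1696105003357
shift mm [-1.   0.9 68.4] roll 0.0
side slices z:[xmin xmax] {-26: [-26.0, 43.0], -18: [-27.0, 2.0], -10: [-27.0, -17.0], -2: [-27.0, -17.0], 6: [-27.0, -18.0], 14: [-27.0, -17.0], 22: [-27.0, 33.0], 30: [-27.0, 34.0], 38: [-26.0, 35.0], 46: [-26.0, 49.0], 54: [-26.0, 54.0]}
side scoop [[-27.0, -37.0], [35.0, 36.0]]
tote ((57.81211853027344, 25.16210174560547), (209.3423309326172, 156.14663696289062), 0.12407165765762329) [[-46.0, -52.0], [162.0, 102.0]]
scene scoop [[-28.0, -39.0], [52.0, 33.0]]
tote ((59.881309509277344, 22.36884307861328), (157.3248748779297, 208.29075622558594), 89.57071685791016) [[-44.0, -55.0], [163.0, 100.0]]
```

```bash
python3 -m handwheel '[[10,0,-4,20,0],[10,0,0,20,0],[10,0,0,15,0],[10,0,0,7,0],[10,0,0,4,0],[10,0,0,0,0],[10,0,0,0,0]]'
```

```text
t: 30.65
tcp_pos: [0.5601, -0.3448, 0.0597]
tool_rot: [179.9, 0.0, 88.8]
contact_force: [0.6, -0.2, -1.0]
width: 0.17
grip_force: 88.1
```

```bash
python3 -m handwheel '[[10,0,0,2,0],[10,0,0,2,0],[10,0,0,1,0],[10,0,0,0,0]]'
python3 - <<'E'
from h import *
tilt('scene'); to(.5601,-.245,.055)
E
```

```text
t: 31.05
tcp_pos: [0.5605, -0.345, 0.0558]
tool_rot: [179.9, 0.1, 88.8]
contact_force: [-1.2, 0.3, 7.1]
width: 0.169
grip_force: 89.6
scene slices z:[xmin xmax] {-26: [-9.0, 39.0], -18: [-25.0, -18.0], -10: [-27.0, -17.0], -2: [-44.0, 97.0], 6: [-45.0, 97.0], 14: [-41.0, 99.0], 22: [-41.0, 95.0], 30: [-38.0, 97.0], 38: [-38.0, 97.0], 46: [-37.0, 94.0]}
t 31.1 tcp [ 0.5606 -0.345   0.0558] rot [1.799e+02 1.000e-01 8.880e+01] j7 4.0 F [-0.7  0.8  8.6] w 0.167 g 89.59933519363403
shift mm [99.9 -2.6  0.7] roll None
```

```bash
python3 -m handwheel '[[10,4,0,0,0],[10,8,0,0,0],[10,8,0,0,0],[10,8,0,0,0],[10,8,0,0,0],[10,8,0,0,0],[10,8,0,0,0],[10,8,0,0,0],[10,6,0,0,0],[10,4,0,0,0]]'
python3 -m handwheel '[[10,4,0,0,0],[10,4,0,0,0],[10,4,0,0,0],[10,4,0,0,0],[10,4,0,0,0],[10,3,0,0,0],[10,3,0,0,0],[10,0,0,0,0]]'
```

```text
t: 32.1
tcp_pos: [0.5639, -0.278, 0.0564]
tool_rot: [179.6, 0.3, 88.7]
contact_force: [2.6, -8.2, 8.7]
width: 0.168
grip_force: 89.4
t: 32.9
tcp_pos: [0.5644, -0.2526, 0.0564]
tool_rot: [179.6, 0.3, 88.7]
contact_force: [2.0, -4.4, 7.0]
width: 0.173
grip_force: 89.6
```

```bash
python3 -m handwheel '[[10,3,0,0,0],[10,3,0,0,0],[10,3,0,0,0],[10,0,0,0,0],[10,0,0,0,0]]'
python3 - <<'E'
from h import *
def balls():
  for n in('scene','side','wrist'):
    c=cam(n); P=grid(c).reshape(-1,3); ok=c['range_z'].ravel()>0
    m=ok&(P[:,2]>.012)&(P[:,2]<.032)&(abs(P[:,0]-.592)<.062)&(abs(P[:,1]+.287)<.093)
    hsv=cv2.cvtColor(c['image'],cv2.COLOR_BGR2HSV).reshape(-1,3)
    k,l,s,_=cv2.connectedComponentsWithStats(m.reshape(480,640).astype(np.uint8))
    for i in range(1,k):
        if s[i,4]>8: pp=P[l.ravel()==i]; print(n,'blob',s[i,4],np.round(pp.mean(0),3),np.round(np.ptp(pp,axis=0)*1e3))
balls()
a=cam('wrist')['image'];b=cam('scene')['image'][150:330,220:460];d=cam('side')['image'][190:370,260:500]
cv2.imwrite('pics/p1.png',np.hstack([cv2.resize(np.vstack([b,d]),(480,720))[:,:],cv2.resize(a,(480,360))if 0 else np.zeros((720,1,3),np.uint8)]))
E
```

```text
t: 33.4
tcp_pos: [0.5646, -0.2434, 0.0563]
tool_rot: [179.6, 0.3, 88.7]
contact_force: [1.5, -4.3, 7.6]
width: 0.172
grip_force: 89.4
scene blob 33 [ 0.627 -0.268  0.018] [13. 13. 12.]
scene blob 196 [ 0.585 -0.26   0.023] [51. 48. 20.]
side blob 16 [ 0.632 -0.212  0.02 ] [12. 15.  6.]
side blob 156 [ 0.598 -0.228  0.022] [ 8. 35. 20.]
side blob 20 [ 0.583 -0.201  0.021] [10. 11.  6.]
side blob 50 [ 0.628 -0.272  0.016] [16. 16. 10.]
side blob 50 [ 0.586 -0.27   0.025] [42.  3. 19.]
wrist blob 536 [ 0.543 -0.2    0.022] [17. 14. 11.]
wrist blob 543 [ 0.585 -0.201  0.022] [18. 14. 11.]
wrist blob 679 [ 0.633 -0.21   0.019] [17. 17. 11.]
wrist blob 639 [ 0.534 -0.243  0.022] [12. 59. 20.]
wrist blob 632 [ 0.598 -0.245  0.022] [15. 59. 20.]
wrist blob 606 [ 0.612 -0.236  0.019] [17. 18. 11.]
wrist blob 568 [ 0.633 -0.269  0.019] [17. 17. 11.]
```

```bash
python3 -m handwheel '[[10,0,0,-2,0],[10,-3,0,-1,0],[10,-6,0,0,0],[10,-9,0,0,0],[10,-12,0,0,0],[10,-15,0,0,0],[10,-18,0,0,0],[10,-18,0,0,0],[10,0,0,0,0],[10,0,0,0,0]]'
cat >> h.py <<'E'
def balls(names=('wrist',)):
  for n in names:
    c=cam(n); P=grid(c).reshape(-1,3); ok=c['range_z'].ravel()>0; o=r.observe()
    m=ok&(P[:,2]>.012)&(P[:,2]<.034)&(abs(P[:,0]-.592)<.064)&(abs(P[:,1]+.287)<.094)
    k,l,s,_=cv2.connectedComponentsWithStats(m.reshape(480,640).astype(np.uint8))
    for i in range(1,k):
        if s[i,4]>8: pp=P[l.ravel()==i]; print(n,s[i,4],np.round(pp.mean(0),3),np.round(np.ptp(pp,axis=0)*1e3),np.round(R.from_euler('xyz',o['tool_rot'],degrees=True).inv().apply(pp.mean(0)-o['tcp_pos'])*1e3))
E
python3 - <<'E'
from h import *
st(); balls(('wrist','side','scene'))
E
```

```text
t: 34.7
tcp_pos: [0.5595, -0.3211, 0.0566]
tool_rot: [-180.0, -0.0, 88.7]
contact_force: [0.1, 1.0, -1.6]
width: 0.169
grip_force: 88.3
{'t': 34.7, 'tcp_pos': [0.559, -0.321, 0.057], 'tool_rot': [-179.986, -0.035, 88.693], 'contact_force': [0.086, 0.999, -1.571], 'width': 0.169, 'grip_force': 88.274, 'joints': [36.897, 53.105, -20.951, 91.95, 26.405, 39.942, 1.797]}
wrist 15 [ 0.648 -0.193  0.019] [ 8.  0. 10.] [128.  86.  38.]
wrist 9 [ 0.654 -0.193  0.015] [3. 0. 4.] [128.  92.  42.]
wrist 941 [ 0.549 -0.205  0.019] [17. 17. 12.] [114. -14.  38.]
wrist 1004 [ 0.633 -0.212  0.019] [18. 18. 12.] [109.  71.  38.]
wrist 814 [ 0.612 -0.238  0.019] [17. 17. 12.] [83. 50. 38.]
wrist 763 [ 0.571 -0.248  0.019] [18. 17. 11.] [72. 10. 38.]
wrist 723 [ 0.632 -0.271  0.019] [17. 17. 12.] [50. 71. 38.]
wrist 255 [ 0.528 -0.3    0.023] [ 1. 31. 22.] [ 19. -32.  33.]
wrist 699 [ 0.593 -0.323  0.023] [15. 59. 22.] [-2. 33. 34.]
wrist 127 [ 0.532 -0.345  0.019] [10.  1. 22.] [-26. -27.  37.]
side 47 [ 0.629 -0.212  0.017] [17. 17.  9.] [108.  67.  40.]
side 51 [ 0.607 -0.238  0.016] [16. 18.  9.] [82. 46. 41.]
side 263 [ 0.599 -0.3    0.022] [48. 63. 22.] [20. 38. 35.]
side 36 [ 0.58  -0.346  0.027] [36.  4. 20.] [-26.  21.  30.]
scene 112 [ 0.655 -0.346  0.023] [ 4. 89. 22.] [-26.  95.  34.]
scene 252 [ 0.583 -0.327  0.023] [51. 63. 22.] [-8. 23. 33.]
scene 39 [ 0.627 -0.269  0.017] [16. 15. 10.] [52. 66. 40.]
scene 14 [ 0.606 -0.238  0.02 ] [11. 12.  7.] [82. 45. 37.]
scene 30 [ 0.566 -0.245  0.019] [12. 14.  9.] [74.  4. 38.]
```

```bash
python3 -m handwheel '[[10,0,0,2,0],[10,0,0,1,0],[10,4,0,0,0],[10,7,0,0,0],[10,8,0,0,0],[10,8,0,0,0],[10,8,0,0,0],[10,8,0,0,0],[10,8,0,0,0],[10,8,0,0,0]]'
python3 -m handwheel '[[10,6,0,0,0],[10,5,0,0,0],[10,4,0,0,0],[10,3,0,0,0],[10,2,0,0,0],[10,1,0,0,0],[10,0,0,0,0]]'
python3 - <<'E'
from h import *
st(); balls(('wrist',)); tilt('side')
E
```

```text
t: 35.85
tcp_pos: [0.5642, -0.265, 0.0564]
tool_rot: [179.6, 0.3, 88.7]
contact_force: [0.8, -3.2, 3.9]
width: 0.168
grip_force: 89.0
t: 36.55
tcp_pos: [0.5649, -0.2437, 0.0563]
tool_rot: [179.6, 0.3, 88.8]
contact_force: [2.3, -5.8, 8.1]
width: 0.168
grip_force: 89.6
{'t': 36.55, 'tcp_pos': [0.565, -0.244, 0.056], 'tool_rot': [179.599, 0.308, 88.764], 'contact_force': [2.313, -5.811, 8.148], 'width': 0.168, 'grip_force': 89.641, 'joints': [29.48, 51.024, -18.961, 98.186, 26.605, 34.819, -6.178]}
wrist 544 [ 0.548 -0.2    0.022] [17. 13. 12.] [ 43. -19.  34.]
wrist 546 [ 0.571 -0.201  0.022] [17. 13. 11.] [43.  5. 34.]
wrist 674 [ 0.633 -0.21   0.019] [17. 17. 11.] [35. 67. 37.]
wrist 705 [ 0.534 -0.243  0.023] [12. 59. 22.] [  0. -31.  33.]
wrist 703 [ 0.598 -0.245  0.023] [15. 59. 22.] [-0. 33. 34.]
wrist 597 [ 0.612 -0.236  0.019] [17. 17. 10.] [ 9. 47. 37.]
wrist 564 [ 0.633 -0.269  0.019] [17. 17. 12.] [-24.  68.  38.]
side slices z:[xmin xmax] {-26: [-27.0, 41.0], -18: [-28.0, -7.0], -10: [-27.0, -19.0], -2: [-82.0, 60.0], 6: [-98.0, 61.0], 14: [-98.0, 56.0], 22: [-98.0, 56.0], 30: [-90.0, 56.0], 38: [-77.0, 56.0], 46: [-67.0, 56.0]}
```

```bash
python3 -m handwheel '[[10,-0.5,0,-1,0],[10,-0.5,0,-1,0],[10,0,0,-1,0],[10,0,0,-2,0],[10,0,0,-3,0],[10,0,0,-4,0],[10,0,0,-4,0],[10,0,0,-4,0],[10,0,0,-4,0],[10,0,0,-4,0]]'
python3 - <<'E'
from h import *
st(); tilt('side')
o=r.observe(); c=cam('wrist'); P=grid(c).reshape(-1,3); 
Q=R.from_euler('xyz',o['tool_rot'],degrees=True).inv().apply(P-o['tcp_pos'])*1e3
m=(c['range_z'].ravel()>0)&(Q[:,0]>-15)&(Q[:,0]<60)&(abs(Q[:,1])<34)&(Q[:,2]>28)&(Q[:,2]<47)
k,l,s,_=cv2.connectedComponentsWithStats(m.reshape(480,640).astype(np.uint8))
for i in range(1,k):
    if s[i,4]>100: print(s[i,4],np.round(Q[l.ravel()==i].mean(0)))
E
```

```text
t: 37.65
tcp_pos: [0.5606, -0.2421, 0.082]
tool_rot: [-179.9, 0.0, 88.8]
contact_force: [0.2, -5.2, -4.9]
width: 0.166
grip_force: 87.8
{'t': 37.65, 'tcp_pos': [0.561, -0.242, 0.082], 'tool_rot': [-179.901, 0.034, 88.779], 'contact_force': [0.183, -5.211, -4.911], 'width': 0.166, 'grip_force': 87.781, 'joints': [30.327, 48.901, -20.36, 97.723, 25.269, 38.062, -5.015]}
side slices z:[xmin xmax] {-26: [-27.0, 43.0], -18: [-28.0, 5.0], -10: [-29.0, -18.0], -2: [-27.0, -20.0], 6: [-28.0, -20.0], 14: [-28.0, -18.0], 22: [-29.0, 31.0], 30: [-98.0, 59.0], 38: [-97.0, 54.0], 46: [-97.0, 55.0], 54: [-95.0, 54.0], 62: [-82.0, 55.0]}
667 [ 43. -18.  35.]
668 [43.  5. 35.]
376 [ 11. -32.  37.]
```

```bash
cat >> h.py <<'E'
def inscoop():
    o=r.observe(); c=cam('wrist'); P=grid(c).reshape(-1,3)
    Q=R.from_euler('xyz',o['tool_rot'],degrees=True).inv().apply(P-o['tcp_pos'])*1e3
    m=(c['range_z'].ravel()>0)&(Q[:,0]>-30)&(Q[:,0]<62)&(abs(Q[:,1])<31)&(Q[:,2]>20)&(Q[:,2]<46)
    k,l,s,_=cv2.connectedComponentsWithStats(m.reshape(480,640).astype(np.uint8))
    for i in range(1,k):
        if s[i,4]>60: print('in',s[i,4],np.round(Q[l.ravel()==i].mean(0)))
    m=(c['range_z'].ravel()>0)&(Q[:,0]>-15)&(Q[:,0]<54)&(abs(Q[:,1])<30)&(Q[:,2]>46)&(Q[:,2]<58)
    if m.sum()>50:
        q=Q[m]; A=np.c_[q[:,0],np.ones(len(q))]; s=np.linalg.lstsq(A,q[:,2],rcond=None)[0]; print('floor n',m.sum(),'pitch deg (+ = lip down)',np.round(np.degrees(np.arctan(s[0])),1),'z0',np.round(s[1],1))
E
python3 -m handwheel '[[10,-0.5,0,-2,0],[10,-0.5,0,-3,0],[10,-0.5,0,-4,0],[10,0,0,-4,0],[10,0,0,-3,0],[10,0,0,-2,0],[10,0,0,-1,0],[10,0,0,0,0]]'
python3 - <<'E'
from h import *
st(); inscoop()
E
```

```text
t: 38.55
tcp_pos: [0.5619, -0.243, 0.1012]
tool_rot: [180.0, 0.0, 88.8]
contact_force: [-1.0, -3.8, -0.6]
width: 0.173
grip_force: 88.2
{'t': 38.55, 'tcp_pos': [0.562, -0.243, 0.101], 'tool_rot': [179.959, 0.002, 88.795], 'contact_force': [-0.984, -3.751, -0.632], 'width': 0.173, 'grip_force': 88.171, 'joints': [30.897, 47.432, -21.246, 96.965, 24.411, 40.196, -4.153]}
in 336 [ 56. -13.  45.]
in 226 [56. 18. 45.]
in 696 [ 44. -18.  35.]
in 687 [44.  5. 35.]
in 132 [-25. -27.  38.]
in 84 [-26.  27.  41.]
floor n 5397 pitch deg (+ = lip down) -0.1 z0 49.6
```

```bash
python3 -m handwheel '[[10,-0.5,0,-1,0],[10,0,0,-2,0],[10,0,0,-3,0],[10,0,0,-2,0],[10,0,0,-1,0],[10,0,0,0,0]]'
python3 -m handwheel '[[10,4,0,0,0],[10,4,0,0,0],[10,3,0,0,0],[10,2.5,0,0,0],[10,2,0,0,0],[10,1.5,0,0,0],[10,1,0,0,0],[10,0.5,0,0,0],[10,0,0,0,0]]'
python3 - <<'E'
from h import *
st(); inscoop()
E
```

```text
t: 39.2
tcp_pos: [0.5619, -0.2428, 0.1102]
tool_rot: [180.0, -0.1, 88.8]
contact_force: [0.2, 0.8, -1.3]
width: 0.166
grip_force: 88.3
t: 40.1
tcp_pos: [0.5619, -0.2252, 0.1099]
tool_rot: [180.0, 0.0, 88.8]
contact_force: [-0.3, -0.2, -2.2]
width: 0.17
grip_force: 88.3
{'t': 40.1, 'tcp_pos': [0.562, -0.225, 0.11], 'tool_rot': [179.996, 0.006, 88.781], 'contact_force': [-0.267, -0.198, -2.245], 'width': 0.17, 'grip_force': 88.307, 'joints': [29.438, 46.317, -21.324, 97.859, 23.96, 40.376, -5.572]}
in 1393 [46.  6. 34.]
in 145 [-25. -27.  37.]
in 97 [-25.  27.  40.]
floor n 5582 pitch deg (+ = lip down) 0.1 z0 49.5
```

```bash
python3 -m handwheel '[[10,0,0,2,0],[10,0,0,2,0],[10,0,0,2,0],[10,0,0,2,0],[10,0,0,2,0],[10,0,0,2,0],[10,0,0,2,0],[10,0,0,2,0],[10,0,0,0,0]]'
python3 - <<'E'
from h import *
st(); inscoop(); tilt('side')
E
```

```text
t: 41.05
tcp_pos: [0.5635, -0.2358, 0.1009]
tool_rot: [179.6, 0.9, 88.4]
contact_force: [-9.4, -13.4, 42.1]
width: 0.166
grip_force: 98.3
{'t': 41.05, 'tcp_pos': [0.564, -0.236, 0.101], 'tool_rot': [179.609, 0.879, 88.383], 'contact_force': [-9.379, -13.363, 42.055], 'width': 0.166, 'grip_force': 98.265, 'joints': [29.268, 47.008, -20.197, 97.976, 24.975, 38.942, -6.184]}
in 5908 [45. -1. 40.]
in 509 [-16. -23.  34.]
in 462 [-16.  24.  34.]
floor n 2597 pitch deg (+ = lip down) -5.4 z0 48.8
side slices z:[xmin xmax] {-26: [-26.0, 12.0], -18: [-25.0, 6.0], -10: [-24.0, -14.0], -2: [-23.0, -14.0], 6: [-22.0, -13.0], 14: [-21.0, 40.0], 22: [-20.0, 41.0], 30: [-19.0, 49.0], 38: [-17.0, 61.0], 46: [-97.0, 64.0], 54: [-98.0, 50.0], 62: [-99.0, 49.0]}
```

```bash
python3 -m handwheel '[[10,2,0,2,0],[10,2,0,2,0],[10,2,0,2,0],[10,0,0,0,0],[10,0,0,0,0]]'
python3 -m handwheel '[[10,0,0,-3,0],[10,0,0,-4,0],[10,0,0,-4,0],[10,0,0,-4,0],[10,0,0,-4,0],[10,0,0,-3,0],[10,0,0,-2,0],[10,0,0,0,0]]'
python3 - <<'E'
from h import *
st(); inscoop(); tilt('side'); balls()
E
```

```text
t: 41.65
tcp_pos: [0.5639, -0.2387, 0.0984]
tool_rot: [179.4, 1.5, 88.0]
contact_force: [-14.5, -24.9, 60.3]
width: 0.172
grip_force: 104.0
t: 42.45
tcp_pos: [0.5621, -0.2187, 0.1118]
tool_rot: [-180.0, -0.0, 88.8]
contact_force: [-0.7, 0.4, -1.7]
width: 0.163
grip_force: 94.6
{'t': 42.45, 'tcp_pos': [0.562, -0.219, 0.112], 'tool_rot': [-179.99, -0.023, 88.816], 'contact_force': [-0.671, 0.41, -1.738], 'width': 0.163, 'grip_force': 94.649, 'joints': [28.902, 46.038, -21.346, 98.166, 23.84, 40.347, -6.077]}
in 6507 [42. -1. 42.]
in 1018 [-7. 23. 33.]
in 550 [-15. -23.  33.]
floor n 1567 pitch deg (+ = lip down) -5.3 z0 48.2
side slices z:[xmin xmax] {-26: [-26.0, 10.0], -18: [-25.0, 1.0], -10: [-24.0, -14.0], -2: [-23.0, -12.0], 6: [-21.0, -12.0], 14: [-20.0, 42.0], 22: [-19.0, 43.0], 30: [-18.0, 44.0], 38: [-15.0, 66.0], 46: [-14.0, 62.0], 54: [-96.0, 34.0], 62: [-98.0, 36.0]}
wrist 403 [ 0.634 -0.21   0.019] [17. 17. 11.] [10. 72. 92.]
wrist 244 [ 0.614 -0.236  0.02 ] [12. 16. 10.] [-16.  53.  92.]
wrist 346 [ 0.633 -0.269  0.019] [17. 16. 11.] [-49.  72.  93.]
```

```bash
cat >> h.py <<'E'
def sc(p,names=('wrist','scene','side'),H=51.5):  # p=lip-up deg ; blobs in scoop-aligned frame
    o=r.observe(); a=np.radians(p)
    for n in names:
        c=cam(n); P=grid(c).reshape(-1,3)
        Q=R.from_euler('xyz',o['tool_rot'],degrees=True).inv().apply(P-o['tcp_pos'])*1e3+[0,0,38.5]
        x=Q[:,0]*np.cos(a)-Q[:,2]*np.sin(a); z=Q[:,2]*np.cos(a)+Q[:,0]*np.sin(a)-38.5
        h=H-2-z; yo={'wrist':0,'scene':3,'side':2}[n]; y=Q[:,1]+yo
        ok=(c['range_z'].ravel()>0)&(x>-24)&(x<56)&(abs(y)<31)
        f=ok&(abs(h)<4); 
        if f.sum()>50: print(n,'floor',f.sum(),'h med',np.round(np.median(h[f]),1),'slope',np.round(np.degrees(np.arctan(np.polyfit(x[f],h[f],1)[0])),1))
        m=ok&(h>6)&(h<22)
        k,l,s,_=cv2.connectedComponentsWithStats(m.reshape(480,640).astype(np.uint8))
        for i in range(1,k):
            if s[i,4]>(80 if n=='wrist' else 8): j=l.ravel()==i; print(n,'blob',s[i,4],'x',np.round([x[j].min(),x[j].mean(),x[j].max()]),'y',np.round([y[j].min(),y[j].mean(),y[j].max()]),'h',np.round(h[j].mean()))
E
python3 - <<'E'
from h import *
sc(9.5)
E
```

```text
wrist floor 8795 h med 1.4 slope -1.0
wrist blob 591 x [-24. -14.  -8.] y [15. 23. 31.] h 16.0
scene floor 379 h med 0.7 slope -0.9
scene blob 98 x [-22. -13.  -5.] y [-5. 11. 30.] h 14.0
side floor 166 h med -0.7 slope -0.7
side blob 9 x [-13. -11.  -8.] y [-3.  4. 19.] h 14.0
```

```bash
python3 -m handwheel '[[10,0,0,-5,0],[10,0,0,-8,0],[10,-4,2,-6,0],[10,-8,4,0,0],[10,-12,6,0,0],[10,-16,8,0,0],[10,-18,8,0,0],[10,-18,8,0,0],[10,-18,8,0,0],[10,-14,6,0,0]]'
python3 -m handwheel '[[10,-10,4,0,0],[10,-6,2,0,0],[10,-2,0,0,0],[10,0,0,10,0],[10,0,0,20,0],[10,0,0,20,0],[10,0,0,10,0],[10,0,0,4,0],[10,0,0,0,0]]'
python3 - <<'E'
from h import *
to(.618,-.345,.064,88.8); sc(8.5,('wrist','scene')); balls()
E
```

```text
t: 43.75
tcp_pos: [0.6099, -0.331, 0.1308]
tool_rot: [180.0, 0.1, 88.7]
contact_force: [0.6, 0.2, -3.0]
width: 0.168
grip_force: 94.7
t: 44.65
tcp_pos: [0.6153, -0.3458, 0.0665]
tool_rot: [-180.0, -0.0, 88.8]
contact_force: [-0.4, -0.3, -2.0]
width: 0.171
grip_force: 94.7
t 44.6 tcp [ 0.6153 -0.3458  0.0665] rot [-180.    -0.    88.8] j7 6.0 F [-0.4 -0.3 -2. ] w 0.171 g 94.69412684440613
shift mm [0.9 2.7 2.5] roll 0.0
wrist floor 8828 h med 1.8 slope -0.1
wrist blob 588 x [-24. -13.  -6.] y [15. 23. 31.] h 16.0
scene floor 275 h med 1.8 slope 0.1
scene blob 83 x [-24. -12.  -5.] y [-5. 12. 30.] h 14.0
wrist 971 [ 0.635 -0.213  0.019] [18. 18. 12.] [134.  15.  49.]
wrist 829 [ 0.613 -0.238  0.019] [18. 18. 11.] [108.  -6.  49.]
wrist 697 [ 0.633 -0.272  0.019] [18. 17. 11.] [75. 15. 49.]
wrist 11318 [ 0.615 -0.314  0.025] [71. 81. 18.] [33. -2. 43.]
```

```bash
python3 -m handwheel '[[10,0,2,3,0],[10,0,0,3,0],[10,0,0,2,0],[10,0,0,1,0],[10,0,0,0,0]]'
python3 -m handwheel '[[14,0,0,0,0],[17,0,0,0,0],[18,0,0,0,0],[20,0,0,0,0],[22,0,0,0,0],[24,0,0,0,0],[26,0,0,0,0],[26,0,0,0,0]]'
python3 - <<'E'
from h import *
sc(0,H=59.5-8)
E
```

```text
t: 45.3
tcp_pos: [0.6173, -0.3463, 0.0577]
tool_rot: [-180.0, -0.0, 88.8]
contact_force: [1.0, 0.3, -1.5]
width: 0.17
grip_force: 94.7
t: 46.1
tcp_pos: [0.6177, -0.3465, 0.0582]
tool_rot: [180.0, 0.0, 88.8]
contact_force: [-0.1, 0.4, -0.1]
width: 0.256
grip_force: 0.0
wrist floor 5361 h med -2.4 slope -0.4
wrist blob 1018 x [-12.  -3.   8.] y [10. 21. 31.] h 13.0
wrist blob 235 x [-13. -13. -12.] y [-31. -23. -15.] h 15.0
scene floor 263 h med -2.7 slope -2.0
scene blob 163 x [-16.  -6.   9.] y [-24.   8.  31.] h 13.0
scene blob 41 x [13. 32. 49.] y [26. 30. 31.] h 14.0
side floor 88 h med -2.9 slope -3.3
side blob 62 x [-15. -13. -11.] y [-30.  -1.  31.] h 14.0
side blob 35 x [-6.  3.  9.] y [-9.  6. 22.] h 11.0
```

```bash
python3 -m handwheel '[[40,0,0,0,0],[45,4,0,1,0],[45,4,0,1,0],[45,3,0,1,0],[45,0,0,0,0],[30,0,0,0,0],[10,0,0,0,0],[10,0,0,0,0],[10,0,0,0,0],[10,0,0,0,0]]' 90
python3 - <<'E'
from h import *
st(); sc(0); balls()
E
```

```text
t: 47.25
tcp_pos: [0.6174, -0.3357, 0.0549]
tool_rot: [-180.0, 0.0, 88.8]
contact_force: [-0.9, -0.5, -0.1]
width: 0.171
grip_force: 87.5
{'t': 47.25, 'tcp_pos': [0.617, -0.336, 0.055], 'tool_rot': [-179.989, 0.017, 88.77], 'contact_force': [-0.943, -0.516, -0.107], 'width': 0.171, 'grip_force': 87.529, 'joints': [35.081, 56.986, -21.466, 80.486, 24.751, 47.198, 4.364]}
wrist floor 7532 h med 1.2 slope -0.2
wrist blob 701 x [-23. -12.  -3.] y [14. 24. 31.] h 15.0
wrist blob 148 x [-24. -23. -22.] y [-31. -26. -20.] h 13.0
scene floor 332 h med 0.2 slope -0.2
scene blob 106 x [-24. -11.  -2.] y [-6. 12. 30.] h 14.0
side floor 143 h med -0.4 slope -0.3
side blob 30 x [-12.  -7.  -3.] y [-2.  9. 24.] h 14.0
side blob 51 x [-24. -23. -23.] y [-30.   1.  27.] h 14.0
wrist 1052 [ 0.635 -0.213  0.019] [18. 18. 11.] [123.  15.  36.]
wrist 894 [ 0.613 -0.238  0.019] [17. 18. 11.] [97. -6. 36.]
wrist 745 [ 0.633 -0.271  0.019] [17. 17. 10.] [65. 14. 36.]
wrist 1356 [ 0.646 -0.34   0.022] [22. 59. 22.] [-4. 28. 33.]
wrist 756 [ 0.586 -0.335  0.023] [13. 59. 22.] [  0. -32.  32.]
```

```bash
python3 -m handwheel '[[10,2,0,1,0],[10,5,0,1,0],[10,7,0,0,0],[10,8,0,0,0],[10,8,0,0,0],[10,8,0,0,0],[10,8,0,0,0],[10,8,0,0,0],[10,8,0,0,0],[10,7,0,0,0]]'
python3 -m handwheel '[[10,6,0,0,0],[10,5,0,0,0],[10,4,0,0,0],[10,3,0,0,0],[10,2,0,0,0],[10,1,0,0,0],[10,0,0,0,0]]'
python3 - <<'E'
from h import *
st(); sc(0); balls()
E
```

```text
t: 48.45
tcp_pos: [0.6203, -0.2708, 0.055]
tool_rot: [179.8, 0.4, 88.6]
contact_force: [-2.1, -5.7, 8.4]
width: 0.169
grip_force: 88.7
t: 49.15
tcp_pos: [0.6207, -0.2502, 0.0549]
tool_rot: [179.8, 0.4, 88.6]
contact_force: [-1.2, -5.7, 8.5]
width: 0.17
grip_force: 88.6
{'t': 49.15, 'tcp_pos': [0.621, -0.25, 0.055], 'tool_rot': [179.784, 0.375, 88.626], 'contact_force': [-1.196, -5.738, 8.543], 'width': 0.17, 'grip_force': 88.621, 'joints': [28.036, 54.435, -19.826, 87.77, 24.884, 41.906, -4.138]}
wrist floor 5258 h med 1.3 slope -0.1
wrist blob 593 x [41. 49. 55.] y [-16.  -8.   1.] h 17.0
wrist blob 1274 x [26. 42. 55.] y [ 2. 16. 30.] h 16.0
wrist blob 710 x [-24. -11.  -2.] y [14. 24. 31.] h 15.0
wrist blob 145 x [-24. -23. -22.] y [-31. -26. -20.] h 13.0
scene blob 132 x [-24. -13.  -2.] y [-18.   9.  30.] h 14.0
side floor 81 h med -0.4 slope -0.1
side blob 138 x [27. 43. 56.] y [-18.   6.  24.] h 13.0
side blob 58 x [-24. -23. -22.] y [-29.   3.  30.] h 13.0
side blob 16 x [-9. -6. -2.] y [-1.  8. 22.] h 14.0
wrist 590 [ 0.614 -0.201  0.022] [17. 14. 11.] [49. -8. 33.]
wrist 1273 [ 0.638 -0.209  0.021] [27. 29. 12.] [42. 16. 33.]
wrist 756 [ 0.589 -0.249  0.023] [13. 59. 22.] [  0. -31.  32.]
wrist 1361 [ 0.649 -0.255  0.022] [21. 59. 22.] [-4. 28. 33.]
```

```bash
python3 -m handwheel '[[10,2,0,0,0],[10,2,0,0,0],[10,2,0,0,0],[10,1,0,0,0],[10,0,0,0,0],[10,0,0,0,0]]'
python3 - <<'E'
from h import *
st(); sc(0,('wrist',))
E
```

```text
t: 49.95
tcp_pos: [0.6208, -0.2459, 0.0554]
tool_rot: [179.8, 0.6, 88.5]
contact_force: [-1.1, -9.3, 8.7]
width: 0.171
grip_force: 88.9
{'t': 49.95, 'tcp_pos': [0.621, -0.246, 0.055], 'tool_rot': [179.759, 0.568, 88.53], 'contact_force': [-1.099, -9.253, 8.728], 'width': 0.171, 'grip_force': 88.86, 'joints': [27.499, 54.239, -19.57, 88.178, 24.952, 41.592, -4.786]}
wrist floor 4547 h med 1.2 slope -0.4
wrist blob 1221 x [23. 38. 50.] y [ 2. 16. 30.] h 16.0
wrist blob 528 x [37. 44. 50.] y [-17.  -8.   1.] h 17.0
wrist blob 710 x [-24. -11.  -2.] y [14. 24. 31.] h 15.0
wrist blob 130 x [-24. -24. -23.] y [-31. -26. -20.] h 13.0
```

```bash
python3 -m handwheel '[[10,-1,0,-1,0],[10,-0.5,0,-0.5,0],[15,0,0,0,0],[18,0,0,0,0],[20,0,0,0,0],[20,0,0,0,0],[10,0,0,0,0],[10,0,0,0,0],[10,0,0,0,0],[10,0,0,0,0]]' 40
python3 -m handwheel '[[10,0,0,-1,0],[10,-0.3,0,-1,0],[10,-0.3,0,-2,0],[10,0,0,-3,0],[10,0,0,-4,0],[10,0,0,-4,0],[10,0,0,-4,0],[10,0,0,-3,0],[10,0,0,-2,0],[10,0,0,0,0]]'
python3 - <<'E'
from h import *
st(); sc(0)
E
```

```text
t: 51.0
tcp_pos: [0.6201, -0.2391, 0.0544]
tool_rot: [180.0, -0.1, 88.8]
contact_force: [1.3, 1.0, 1.1]
width: 0.18
grip_force: 40.7
t: 52.0
tcp_pos: [0.6199, -0.2405, 0.0788]
tool_rot: [180.0, 0.0, 88.8]
contact_force: [0.0, 0.0, -3.8]
width: 0.182
grip_force: 40.3
{'t': 52.0, 'tcp_pos': [0.62, -0.241, 0.079], 'tool_rot': [179.961, 0.013, 88.786], 'contact_force': [0.025, 0.02, -3.751], 'width': 0.182, 'grip_force': 40.295, 'joints': [27.949, 52.501, -20.784, 87.694, 23.829, 44.184, -3.836]}
wrist floor 4846 h med 1.4 slope -0.1
wrist blob 2022 x [16. 35. 47.] y [-15.   9.  31.] h 16.0
wrist blob 432 x [-24. -15.  -9.] y [16. 25. 31.] h 16.0
scene floor 194 h med 0.4 slope -0.6
scene blob 92 x [-23. -15.  -8.] y [-5. 12. 28.] h 13.0
scene blob 37 x [18. 29. 41.] y [ 3. 17. 29.] h 16.0
scene blob 107 x [49. 52. 56.] y [-30.   0.  31.] h 12.0
side floor 105 h med -0.7 slope 0.0
side blob 227 x [17. 40. 52.] y [-31.   4.  31.] h 14.0
side blob 18 x [-17. -13. -10.] y [-1.  7. 24.] h 14.0
```

```bash
python3 -m handwheel '[[10,0,0,-2,0],[10,0,0,-4,0],[10,0,0,-5,0],[10,0,0,-6,0],[10,0,0,-6,0],[10,0,0,-4,0],[10,0,0,-3,0],[10,0,0,-1,0],[10,0,0,0,0]]'
python3 -m handwheel '[[10,4,0,0,0],[10,4,0,0,0],[10,3.5,0,0,0],[10,3,0,0,0],[10,2,0,0,0],[10,1,0,0,0],[10,0.5,0,0,0],[10,0,0,0,0]]'
python3 - <<'E'
from h import *
st(); sc(0,('wrist','side'))
E
```

```text
t: 53.05
tcp_pos: [0.6196, -0.2405, 0.1095]
tool_rot: [180.0, 0.0, 88.8]
contact_force: [-0.7, -0.2, -2.2]
width: 0.181
grip_force: 40.3
t: 53.85
tcp_pos: [0.62, -0.2226, 0.1094]
tool_rot: [-180.0, 0.0, 88.8]
contact_force: [0.0, -0.0, -2.7]
width: 0.18
grip_force: 40.3
{'t': 53.85, 'tcp_pos': [0.62, -0.223, 0.109], 'tool_rot': [-180.0, 0.01, 88.778], 'contact_force': [0.015, -0.027, -2.676], 'width': 0.18, 'grip_force': 40.298, 'joints': [26.906, 49.847, -21.49, 87.895, 22.679, 46.606, -4.579]}
wrist floor 5144 h med 1.4 slope -0.2
wrist blob 1849 x [16. 35. 46.] y [-16.   7.  31.] h 16.0
wrist blob 400 x [-24. -16. -10.] y [16. 25. 31.] h 16.0
side floor 69 h med -0.5 slope -1.1
side blob 118 x [16. 30. 45.] y [-17.  10.  26.] h 13.0
```

Now press the tongue on the rim to tilt the lip up.

```bash
python3 -m handwheel '[[10,0,0,2,0],[10,0,0,2,0],[10,0,0,2,0],[10,0,0,2,0],[10,0,0,2,0],[10,0,0,2,0],[10,0,0,2,0],[10,0,0,2,0],[10,0,0,2,0]]'
python3 - <<'E'
from h import *
st(); tilt('side'); sc(10,('wrist',))
E
```

```text
t: 54.85
tcp_pos: [0.6209, -0.2336, 0.0986]
tool_rot: [179.7, 0.9, 88.4]
contact_force: [-11.7, -14.6, 41.7]
width: 0.178
grip_force: 50.0
{'t': 54.85, 'tcp_pos': [0.621, -0.234, 0.099], 'tool_rot': [179.696, 0.905, 88.42], 'contact_force': [-11.673, -14.639, 41.739], 'width': 0.178, 'grip_force': 50.021, 'joints': [26.86, 50.62, -20.511, 88.089, 23.669, 45.151, -5.108]}
side slices z:[xmin xmax] {-26: [-32.0, 12.0], -18: [-31.0, 8.0], -10: [-30.0, -21.0], -2: [-29.0, -20.0], 6: [-28.0, -18.0], 14: [-27.0, 35.0], 22: [-25.0, 37.0], 30: [-25.0, 41.0], 38: [-23.0, 59.0], 46: [-98.0, 51.0], 54: [-98.0, 45.0], 62: [-99.0, 45.0]}
wrist floor 5498 h med 2.8 slope -1.4
wrist blob 1288 x [-1. 16. 29.] y [ 2. 16. 31.] h 18.0
wrist blob 714 x [12. 22. 29.] y [-16.  -7.   1.] h 18.0
wrist blob 422 x [-24. -19. -15.] y [15. 23. 31.] h 17.0
```

```bash
python3 -m handwheel '[[10,2,0,2,0],[10,2,0,2,0],[10,1,0,1,0],[10,0,0,0,0],[10,0,0,0,0]]'
python3 -m handwheel '[[10,0,0,-3,0],[10,0,0,-4,0],[10,0,0,-5,0],[10,0,0,-5,0],[10,0,0,-5,0],[10,0,0,-3,0],[10,0,0,-2,0],[10,0,0,0,0]]'
python3 - <<'E'
from h import *
st(); tilt('side'); sc(11,('wrist','scene')); balls()
E
```

```text
t: 55.45
tcp_pos: [0.621, -0.2357, 0.0962]
tool_rot: [179.6, 1.4, 88.2]
contact_force: [-13.3, -21.2, 48.0]
width: 0.18
grip_force: 53.0
t: 56.25
tcp_pos: [0.6202, -0.2172, 0.1133]
tool_rot: [-180.0, -0.0, 88.8]
contact_force: [-0.5, 0.6, -3.0]
width: 0.179
grip_force: 45.0
{'t': 56.25, 'tcp_pos': [0.62, -0.217, 0.113], 'tool_rot': [-179.998, -0.013, 88.805], 'contact_force': [-0.484, 0.583, -2.974], 'width': 0.179, 'grip_force': 45.025, 'joints': [26.527, 49.456, -21.575, 88.052, 22.51, 46.831, -4.914]}
side slices z:[xmin xmax] {-26: [-33.0, 10.0], -18: [-31.0, 4.0], -10: [-30.0, -20.0], -2: [-29.0, -19.0], 6: [-27.0, -18.0], 14: [-26.0, 37.0], 22: [-25.0, 36.0], 30: [-24.0, 37.0], 38: [-21.0, 60.0], 46: [-20.0, 42.0], 54: [-36.0, 28.0], 62: [-99.0, 33.0]}
wrist floor 4865 h med 3.4 slope -0.7
wrist blob 621 x [-24. -14.   2.] y [15. 22. 31.] h 18.0
wrist blob 184 x [-24. -19. -16.] y [-22. -17. -14.] h 18.0
scene floor 257 h med 2.9 slope -1.3
scene blob 145 x [-24.  -8.   3.] y [-6. 10. 30.] h 16.0
```

```bash
python3 -m handwheel '[[10,0,0,-5,0],[10,0,0,-10,0],[10,0,0,-18,0],[10,0,0,-24,0],[10,0,-4,-26,0],[10,0,-6,-26,0],[10,0,-6,-20,0],[10,0,-6,-14,0],[10,0,-4,-7,0],[10,0,0,0,0]]'
python3 -m handwheel '[[10,5,0,0,0.5],[10,10,0,0,1],[10,15,0,0,1],[10,20,0,0,1],[10,22,0,0,1],[10,22,0,0,0.8],[10,20,0,0,0],[10,15,0,0,0],[10,11,0,0,0],[10,7,0,0,0]]'
python3 -m handwheel '[[10,3,0,0,0],[10,0,0,0,0],[10,0,0,0,0]]'
python3 - <<'E'
from h import *
to(.597,-.066,.135,83.5); sc(10,('wrist',)); balls()
for n in('scene','side'):
    o=r.observe(); c=cam(n); P=grid(c).reshape(-1,3); ok=c['range_z'].ravel()>0
    m=ok&(abs(P[:,0]-.59)<.08)&(P[:,1]>.03)&(P[:,1]<.12); print(n,'drum z by y',[(y,np.round(np.percentile(P[m&(abs(P[:,1]-y)<.005)][:,2],98),3)) for y in np.arange(.04,.12,.02) if (m&(abs(P[:,1]-y)<.005)).sum()>5])
    m=ok&(abs(P[:,2]-.098)<.005)&(abs(P[:,0]-.6)<.085)&(abs(P[:,1]+.04)<.08)
    print(m.sum(),cv2.minAreaRect((P[m][:,:2]*1000).astype(np.float32)))
    Q=R.from_euler('xyz',o['tool_rot'],degrees=True).inv().apply(P-o['tcp_pos'])*1e3
    s=Q[ok&(abs(Q[:,2]-25)<12)&(abs(Q[:,0])<70)&(abs(Q[:,1])<55)]; print('scoop tool y',np.round(np.percentile(s[:,1],[1,99])))
E
```

```text
t: 57.45
tcp_pos: [0.5942, -0.2174, 0.2649]
tool_rot: [179.9, 0.1, 88.8]
contact_force: [-0.0, -0.5, -3.8]
width: 0.179
grip_force: 40.7
t: 58.45
tcp_pos: [0.6065, -0.0695, 0.263]
tool_rot: [-180.0, -0.0, 83.5]
contact_force: [-0.3, -0.2, -2.1]
width: 0.179
grip_force: 40.7
t: 58.75
tcp_pos: [0.6068, -0.0688, 0.2633]
tool_rot: [-180.0, 0.1, 83.4]
contact_force: [-0.5, -0.6, -3.3]
width: 0.176
grip_force: 40.7
t 58.8 tcp [ 0.6068 -0.0688  0.2633] rot [-1.80e+02  1.00e-01  8.34e+01] j7 -19.0 F [-0.5 -0.6 -3.3] w 0.176 g 40.69119572639465
shift mm [  1.8 -10.  128.3] roll -0.1
wrist floor 4940 h med -1.4 slope -8.4
wrist blob 488 x [-24. -14.  -5.] y [14. 19. 28.] h 16.0
wrist blob 126 x [-24. -23. -21.] y [-24. -18. -13.] h 16.0
scene drum z by y [(np.float64(0.06), np.float64(0.146)), (np.float64(0.07999999999999999), np.float64(0.154)), (np.float64(0.09999999999999999), np.float64(0.151))]
582 ((597.3179321289062, -43.552825927734375), (132.2826690673828, 135.6780548095703), 84.52010345458984)
scoop tool y [-41.  32.]
side drum z by y [(np.float64(0.04), np.float64(0.107)), (np.float64(0.06), np.float64(0.143)), (np.float64(0.07999999999999999), np.float64(0.151)), (np.float64(0.09999999999999999), np.float64(0.15))]
498 ((598.7377319335938, -42.162872314453125), (132.37173461914062, 135.9488525390625), 83.4991683959961)
scoop tool y [-39.  34.]
```

```bash
python3 -m handwheel '[[5,1,-1,3,0],[5,2,-2,8,0],[5,2,-2,14,0],[5,2,-2,18,0],[5,1,-1,20,0],[5,0,0,20,0],[5,0,0,17,0],[5,0,0,11,0],[5,0,0,7,0],[5,0,0,3,0]]' 60
python3 - <<'E'
from h import *
to(.5995,-.0605,.142,83.5); sc(1.6,('wrist','side'))
E
```

```text
t: 59.95
tcp_pos: [0.5997, -0.0586, 0.1418]
tool_rot: [-180.0, -0.0, 83.5]
contact_force: [1.0, 0.0, -2.7]
width: 0.179
grip_force: 63.0
t 60.0 tcp [ 0.5997 -0.0586  0.1418] rot [-180.    -0.    83.5] j7 -24.0 F [ 1.   0.  -2.7] w 0.179 g 63.0364716053009
shift mm [-1.9  0.  -0.2] roll -0.0
wrist floor 6771 h med 0.7 slope -0.8
wrist blob 836 x [-24.  -9.   4.] y [14. 21. 31.] h 15.0
wrist blob 184 x [-24. -17. -14.] y [-23. -18. -13.] h 14.0
side blob 10 x [-7. -2.  5.] y [-7. -3.  0.] h 15.0
```

```bash
python3 -m handwheel '[[5,2,0,0,0],[5,4,0,0,0],[5,4,0,0,0],[5,4,0,0,0],[5,4,0,0,0],[5,4,0,0,0],[5,4,0,0,0],[5,4,0,0,0],[5,4,0,0,0],[5,4,0,0,0]]'
python3 - <<'E'
from h import *
st(); tilt('side')
E
```

```text
t: 61.05
tcp_pos: [0.6033, -0.0256, 0.1422]
tool_rot: [-179.9, 0.4, 83.4]
contact_force: [-1.6, -8.4, -0.7]
width: 0.173
grip_force: 63.1
{'t': 61.05, 'tcp_pos': [0.603, -0.026, 0.142], 'tool_rot': [-179.92, 0.411, 83.364], 'contact_force': [-1.586, -8.358, -0.687], 'width': 0.173, 'grip_force': 63.083, 'joints': [9.033, 43.463, -19.87, 96.749, 20.41, 43.562, -27.432]}
side slices z:[xmin xmax] {-26: [-35.0, 36.0], -18: [-35.0, 0.0], -10: [-36.0, 98.0], -2: [-35.0, 100.0], 6: [-35.0, 98.0], 14: [-36.0, 99.0], 22: [-36.0, 98.0], 30: [-35.0, 98.0], 38: [-35.0, 96.0], 46: [-82.0, 96.0], 54: [-82.0, 95.0], 62: [-82.0, 96.0]}
```

```bash
python3 -m handwheel '[[5,4,0,0,0],[5,4,0,0,0],[5,4,0,0,0],[5,4,0,0,0],[5,4,0,0,0],[5,0,0,0,0]]'
python3 - <<'E'
from h import *
st(); tilt('side'); sc(-8,('wrist',))
E
```

```text
t: 61.7
tcp_pos: [0.6049, -0.0053, 0.1423]
tool_rot: [-179.9, 0.4, 83.4]
contact_force: [-1.7, -6.4, 0.3]
width: 0.173
grip_force: 63.1
{'t': 61.7, 'tcp_pos': [0.605, -0.005, 0.142], 'tool_rot': [-179.85, 0.396, 83.384], 'contact_force': [-1.726, -6.384, 0.28], 'width': 0.173, 'grip_force': 63.123, 'joints': [7.027, 43.552, -19.73, 96.459, 20.166, 43.773, -29.07]}
side slices z:[xmin xmax] {-26: [-42.0, 32.0], -18: [-42.0, 2.0], -10: [-45.0, 100.0], -2: [-45.0, 99.0], 6: [-47.0, 97.0], 14: [-50.0, 93.0], 22: [-50.0, 87.0], 30: [-52.0, 89.0], 38: [-54.0, 82.0], 46: [-53.0, 90.0], 54: [-100.0, 90.0], 62: [-100.0, 89.0]}
wrist floor 3095 h med 0.3 slope -0.8
wrist blob 576 x [22. 31. 39.] y [-21. -13.  -4.] h 14.0
wrist blob 1647 x [ 3. 25. 39.] y [-2. 18. 31.] h 14.0
```

```bash
python3 -m handwheel '[[5,4,0,-0.5,0],[5,4,0,-0.5,0],[5,4,0,-0.5,0],[5,4,0,-0.5,0],[5,4,0,-0.5,0],[5,4,0,-0.5,0],[5,3,0,0,0],[5,0,0,0,0]]'
python3 - <<'E'
from h import *
st(); tilt('side'); sc(-20,('wrist',))
E
```

```text
t: 62.6
tcp_pos: [0.6079, 0.0216, 0.1451]
tool_rot: [-179.8, 0.4, 83.4]
contact_force: [-2.5, -6.8, 0.3]
width: 0.172
grip_force: 63.1
{'t': 62.6, 'tcp_pos': [0.608, 0.022, 0.145], 'tool_rot': [-179.829, 0.404, 83.396], 'contact_force': [-2.529, -6.783, 0.323], 'width': 0.172, 'grip_force': 63.084, 'joints': [4.406, 43.556, -19.608, 95.695, 19.767, 44.48, -31.124]}
side slices z:[xmin xmax] {-26: [-51.0, 31.0], -18: [-55.0, 27.0], -10: [-59.0, 36.0], -2: [-63.0, 98.0], 6: [-66.0, 97.0], 14: [-71.0, 70.0], 22: [-74.0, 62.0], 30: [-74.0, 62.0], 38: [-53.0, 60.0], 46: [-38.0, 56.0], 54: [-23.0, 63.0], 62: [-5.0, 62.0]}
wrist floor 1020 h med -1.9 slope 2.5
wrist blob 433 x [14. 22. 31.] y [-24. -17. -11.] h 12.0
wrist blob 843 x [ 0. 18. 31.] y [14. 24. 31.] h 12.0
```

```bash
python3 -m handwheel '[[5,-4,0,0,0],[5,-6,0,0,0],[5,-6,0,0,0],[5,-6,0,0,0],[5,-4,0,0,0],[5,-2,0,0,0],[5,0,0,0,0],[5,0,0,0,0],[5,0,0,0,0]]'
python3 - <<'E'
from h import *
st(); tilt('side'); sc(-25,('wrist','side','scene'))
c=cam('wrist'); P=grid(c).reshape(-1,3); ok=c['range_z'].ravel()>0
for n in('wrist','scene','side'):
    c=cam(n); P=grid(c).reshape(-1,3); ok=c['range_z'].ravel()>0
    m=ok&(P[:,2]>.063)&(P[:,2]<.08)&(abs(P[:,0]-.6015)<.055)&(abs(P[:,1]+.042)<.056)
    k,l,s,_=cv2.connectedComponentsWithStats(m.reshape(480,640).astype(np.uint8))
    for i in range(1,k):
        if s[i,4]>15: pp=P[l.ravel()==i]; print(n,s[i,4],np.round(pp.mean(0),3),np.round(np.ptp(pp,axis=0)*1e3))
E
```

```text
t: 63.6
tcp_pos: [0.6064, -0.0015, 0.1455]
tool_rot: [180.0, -0.0, 83.5]
contact_force: [0.0, -0.1, -1.3]
width: 0.177
grip_force: 62.7
{'t': 63.6, 'tcp_pos': [0.606, -0.002, 0.145], 'tool_rot': [179.984, -0.024, 83.516], 'contact_force': [0.044, -0.052, -1.344], 'width': 0.177, 'grip_force': 62.687, 'joints': [7.124, 43.355, -20.119, 96.272, 19.881, 43.903, -28.874]}
side slices z:[xmin xmax] {-26: [-51.0, 30.0], -18: [-54.0, 28.0], -10: [-59.0, -47.0], -2: [-62.0, 99.0], 6: [-65.0, 97.0], 14: [-69.0, 94.0], 22: [-73.0, 85.0], 30: [-73.0, 84.0], 38: [-55.0, 86.0], 46: [-38.0, 84.0], 54: [-19.0, 86.0], 62: [-5.0, 83.0]}
wrist floor 2322 h med -0.6 slope 1.7
scene floor 579 h med -1.6 slope -0.3
wrist 253 [0.593 0.01  0.07 ] [18. 11. 10.]
wrist 166 [0.609 0.008 0.07 ] [11. 13. 16.]
wrist 129 [0.635 0.005 0.071] [10. 13. 14.]
wrist 111 [0.653 0.003 0.069] [ 6. 10.  8.]
side 69 [0.611 0.006 0.067] [47. 15. 10.]
```

```bash
python3 -m handwheel '[[5,0,0,-8,0],[5,0,0,-20,0],[5,0,0,-30,0],[5,0,0,-30,0],[5,0,0,-25,0],[5,-5,0,-10,0],[5,-15,0,0,0],[5,-20,0,0,0],[5,-20,0,0,0],[5,0,0,0,0]]'
python3 - <<'E'
from h import *
st()
for n in('wrist','scene','side'):
    c=cam(n); P=grid(c).reshape(-1,3); ok=c['range_z'].ravel()>0
    m=ok&(P[:,2]>.063)&(P[:,2]<.08)&(abs(P[:,0]-.6015)<.057)&(abs(P[:,1]+.042)<.058)
    k,l,s,_=cv2.connectedComponentsWithStats(m.reshape(480,640).astype(np.uint8))
    for i in range(1,k):
        if s[i,4]>15: pp=P[l.ravel()==i]; print(n,s[i,4],np.round(pp.mean(0),3),np.round(np.ptp(pp,axis=0)*1e3))
    g=c['image'].reshape(-1,3).max(1)
    m=ok&(abs(P[:,2]-.003)<.006)&(abs(P[:,0]-.415)<.085)&(abs(P[:,1]+.228)<.085)&(g<28)
    k,l,s,_=cv2.connectedComponentsWithStats(m.reshape(480,640).astype(np.uint8))
    if k>1: i=1+np.argmax(s[1:,4]); q=P[l.ravel()==i]; print(n,'mat',len(q),cv2.minAreaRect((q[:,:2]*1000).astype(np.float32)))
a=cam('side')['image'][170:350,130:450]; b=cam('scene')['image'][190:370,170:410]
cv2.imwrite('pics/last1.png',np.vstack([cv2.resize(a,(500,281)),cv2.resize(b,(400,300)).copy() if 0 else cv2.copyMakeBorder(cv2.resize(b,(400,300)),0,0,0,100,0)]))
E
```

```text
t: 65.0
tcp_pos: [0.5976, -0.0683, 0.2663]
tool_rot: [-179.8, 0.3, 83.1]
contact_force: [-0.3, -1.0, -2.0]
width: 0.171
grip_force: 62.7
{'t': 65.0, 'tcp_pos': [0.598, -0.068, 0.266], 'tool_rot': [-179.776, 0.288, 83.075], 'contact_force': [-0.285, -0.995, -2.05], 'width': 0.171, 'grip_force': 62.687, 'joints': [14.98, 35.197, -22.931, 89.105, 15.453, 59.107, -19.158]}
wrist 300 [0.644 0.006 0.07 ] [33. 20. 17.]
wrist 156 [0.61  0.008 0.07 ] [12. 16. 16.]
wrist 209 [0.593 0.01  0.07 ] [18. 13. 10.]
wrist 40 [ 0.658 -0.09   0.072] [ 2. 18. 14.]
wrist 39 [ 0.55  -0.099  0.072] [10.  1. 16.]
scene 139 [ 0.656 -0.078  0.072] [ 6. 47. 16.]
side 161 [0.626 0.007 0.07 ] [72. 20. 16.]
side 33 [ 0.657 -0.072  0.075] [ 5. 32. 12.]
```

Run:
```python
from h import *
w=cam('wrist'); s=cam('side')['image']; c=cam('scene')['image']
u=proj(w,[[.6,-.02,.06]])[0].astype(int); print(u)
y0=max(u[1]-75,0); x0=min(max(u[0]-100,0),440)
A=cv2.resize(w['image'][y0:y0+150,x0:x0+200],(400,300),interpolation=2)
B=cv2.resize(w['image'],(400,300)); C=cv2.resize(s[170:350,190:430],(400,300)); D=cv2.resize(c[180:330,170:370],(400,300))
cv2.imwrite('pics/last.png',np.vstack([np.hstack([A,B]),np.hstack([C,D])]))
```

```text
[309 168]
```

View pics/last.png

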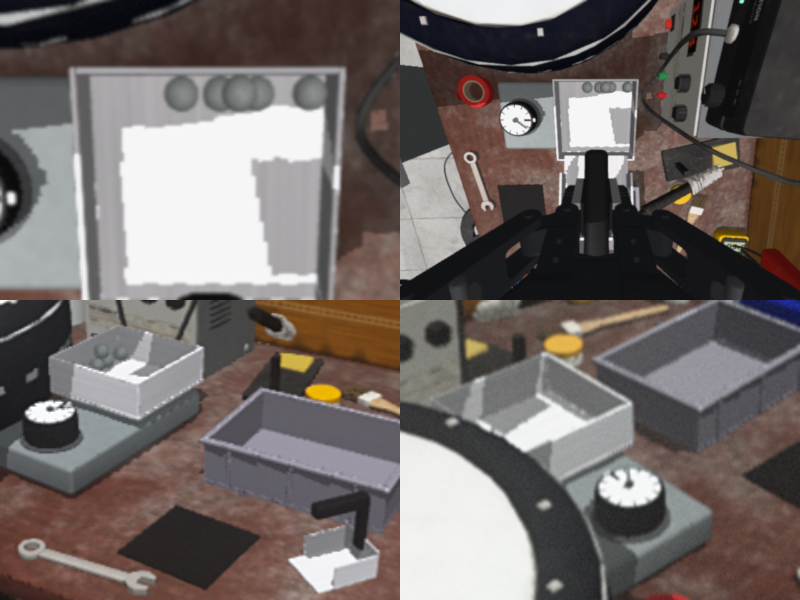

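```bash
python3 -m handwheel '[[5,-20,0,0,0],[5,-30,10,0,0],[5,-30,20,0,0],[5,-20,10,0,0],[5,0,-20,0,0],[5,0,-40,0,0],[5,0,-45,0,0],[5,0,-45,0,0],[5,0,-45,0,0],[5,0,-45,0,0]]'
python3 - <<'E'
from h import *
q=onz(cam('side'),[(302.8,293.6),(346,314.6),(313,342.2),(262,318.8)],.003)[:,:2]; print(np.round(q,3),cv2.minAreaRect((q*1000).astype(np.float32)))
for n in('side','scene'):
    c=cam(n); P=grid(c).reshape(-1,3); ok=c['range_z'].ravel()>0; g=c['image'].reshape(-1,3).max(1)
    m=ok&(abs(P[:,2])<.012)&(abs(P[:,0]-.415)<.08)&(abs(P[:,1]+.228)<.08)
    lab=m&(g<45); k,l,s,_=cv2.connectedComponentsWithStats(lab.reshape(480,640).astype(np.uint8))
    if k>1: i=1+np.argmax(s[1:,4]); z=P[l.ravel()==i]; print(n,len(z),cv2.minAreaRect((z[:,:2]*1000).astype(np.float32)))
to(.42,-.2,.16)
E
```

```text
t: 66.4
tcp_pos: [0.3879, -0.1378, 0.2685]
tool_rot: [180.0, 0.0, 83.5]
contact_force: [-0.7, -0.3, -0.9]
width: 0.176
grip_force: 62.7
[[ 0.465 -0.198]
 [ 0.443 -0.288]
 [ 0.354 -0.274]
 [ 0.368 -0.176]] ((405.4649353027344, -234.91427612304688), (99.02769470214844, 98.75452423095703), 77.23068237304688)
side 2163 ((407.88427734375, -228.95204162597656), (98.9063720703125, 99.14141845703125), 85.48367309570312)
scene 1188 ((406.9666442871094, -227.1617889404297), (99.48588562011719, 97.19939422607422), 84.52344512939453)
t 66.5 tcp [ 0.3855 -0.1381  0.2683] rot [-1.798e+02  1.000e-01  8.350e+01] j7 -8.0 F [ 1.1 -0.2 -0.1] w 0.176 g 62.719212770462036
shift mm [-57.5  41.6 108.3] roll None
```

```bash
python3 -m handwheel '[[5,-10,10,0,-1],[5,-10,11,10,0],[5,-9,10,25,0],[5,0,0,30,0],[5,0,0,35,0],[5,0,0,35,0],[5,0,0,30,0],[5,0,0,18,0],[5,0,0,5,0],[5,0,0,0,0]]'
python3 - <<'E'
from h import *
to(.413,-.17,.07,84.5); tilt('side')
E
```

```text
t: 67.55
tcp_pos: [0.4186, -0.1701, 0.08]
tool_rot: [180.0, -0.0, 84.5]
contact_force: [-0.3, -0.5, -2.6]
width: 0.171
grip_force: 62.6
t 67.5 tcp [ 0.4186 -0.1701  0.08  ] rot [180.   -0.   84.5] j7 -18.0 F [-0.3 -0.5 -2.6] w 0.171 g 62.647236585617065
shift mm [-0.4 -5.6 10. ] roll 0.0
side slices z:[xmin xmax] {-26: [-51.0, 30.0], -18: [-54.0, 27.0], -10: [-58.0, -45.0], -2: [-64.0, -51.0], 6: [-65.0, -42.0], 14: [-69.0, -27.0], 22: [-73.0, -9.0], 30: [-73.0, -8.0], 38: [-54.0, 100.0], 46: [-37.0, 99.0], 54: [-18.0, 99.0], 62: [-4.0, 99.0]}
```

```bash
python3 -m handwheel '[[5,0,-5,6,0],[5,0,0,5,0],[5,-3,0,3,0],[5,-4,0,2,0],[5,-4,0,2,0],[5,-4,0,1,0],[5,-4,0,1,0],[5,-4,0,1,0],[5,-4,0,1,0],[5,0,0,0,0]]'
python3 - <<'E'
from h import *
tilt('side')
E
```

```text
t: 68.6
tcp_pos: [0.4104, -0.1977, 0.0605]
tool_rot: [179.8, 0.1, 84.4]
contact_force: [-3.3, 1.9, 24.7]
width: 0.176
grip_force: 69.4
side slices z:[xmin xmax] {-26: [-44.0, 30.0], -18: [-46.0, -1.0], -10: [-48.0, -38.0], -2: [-51.0, -39.0], 6: [-53.0, -44.0], 14: [-55.0, -20.0], 22: [-57.0, 5.0], 30: [-59.0, 5.0], 38: [-60.0, 3.0], 46: [-40.0, 1.0], 54: [-12.0, 10.0]}
```

```bash
python3 -m handwheel '[[5,-4,0,0.5,0],[5,-4,0,1,0],[5,-4,0,1,0],[5,-4,0,1,0],[5,-4,0,1,0],[5,-3,0,1,0],[5,0,0,0,0],[5,0,0,0,0]]'
python3 - <<'E'
from h import *
tilt('side')
E
```

```text
t: 69.45
tcp_pos: [0.4081, -0.2195, 0.0536]
tool_rot: [179.9, -0.0, 84.5]
contact_force: [-1.6, 2.5, 7.5]
width: 0.172
grip_force: 68.4
side slices z:[xmin xmax] {-26: [-38.0, 9.0], -18: [-38.0, 3.0], -10: [-39.0, -30.0], -2: [-39.0, -30.0], 6: [-40.0, -31.0], 14: [-40.0, -11.0], 22: [-41.0, 21.0], 30: [-40.0, 20.0], 38: [-40.0, 20.0], 46: [-41.0, 20.0]}
```

```bash
python3 -m handwheel '[[5,-3,1.5,0,0],[5,-3,1.5,0,0],[5,-2,1,0,0],[5,0,0,0,0],[12,0,0,0,0],[17,0,0,0,0],[20,0,0,0,0],[25,0,0,0,0],[40,0,0,0,0],[60,0,0,0,0]]'
python3 -m handwheel '[[100,0,0,0,0],[100,0,0,0,0],[100,0,0,0,0],[100,0,0,0,0],[100,0,0,0,0],[100,0,0,-10,0],[100,0,0,-30,0],[100,0,0,-40,0],[100,0,0,-40,0],[100,0,0,-30,0]]'
python3 - <<'E'
from h import *
st()
for n in('side','scene','wrist'):
    c=cam(n); P=grid(c).reshape(-1,3); ok=c['range_z'].ravel()>0; g=c['image'].reshape(-1,3).max(1)
    m=ok&(P[:,2]>.006)&(P[:,2]<.06)&(abs(P[:,0]-.41)<.06)&(abs(P[:,1]+.228)<.06)
    q=P[m]; print(n,'walls',m.sum(),cv2.minAreaRect((q[:,:2]*1000).astype(np.float32)),'z',np.round(np.percentile(q[:,2],[95,99.5]),3))
    f=ok&(abs(P[:,2])<.012)&(abs(P[:,0]-.41)<.08)&(abs(P[:,1]+.228)<.08)&((g<45)|((g>150)))
    q=P[f&(P[:,2]<.012)]; d=P[f&(g<45)]; print('  mat dark extents',np.round(np.percentile(d[:,:2],[.5,99.5],axis=0),3).tolist())
    b=ok&(P[:,2]>.08)&(P[:,2]<.115)&(abs(P[:,0]-.41)<.06)&(abs(P[:,1]+.228)<.06)
    if b.sum()>20: print('  bar',cv2.minAreaRect((P[b][:,:2]*1000).astype(np.float32)),np.round(np.percentile(P[b][:,2],[50,99]),3))
E
```

```text
t: 70.5
tcp_pos: [0.4108, -0.2284, 0.0529]
tool_rot: [180.0, 0.0, 84.5]
contact_force: [0.1, 0.5, -0.1]
width: 0.557
grip_force: 0.0
t: 71.5
tcp_pos: [0.411, -0.228, 0.2059]
tool_rot: [179.9, 0.0, 84.5]
contact_force: [0.3, -1.0, 0.4]
width: 1.001
grip_force: 0.0
{'t': 71.5, 'tcp_pos': [0.411, -0.228, 0.206], 'tool_rot': [179.881, 0.04, 84.494], 'contact_force': [0.31, -1.029, 0.384], 'width': 1.001, 'grip_force': 0.0, 'joints': [40.68, 29.857, -26.292, 115.415, 20.513, 39.048, -4.195]}
side walls 1257 ((408.70587158203125, -235.93211364746094), (67.46858978271484, 75.0274887084961), 85.78534698486328) z [0.049 0.059]
  mat dark extents [[0.355, -0.281], [0.461, -0.177]]
  bar ((408.49908447265625, -231.36819458007812), (75.00917053222656, 19.309289932250977), 85.46630859375) [0.096 0.102]
scene walls 963 ((408.499267578125, -228.95510864257812), (82.54615020751953, 73.62181091308594), 84.42855834960938) z [0.047 0.058]
  mat dark extents [[0.358, -0.27], [0.458, -0.175]]
  bar ((406.7476806640625, -230.70925903320312), (74.50691986083984, 17.695819854736328), 83.26044464111328) [0.099 0.103]
wrist walls 1554 ((411.88360595703125, -227.66470336914062), (80.29454803466797, 70.0321273803711), 84.74588012695312) z [0.04  0.041]
  mat dark extents [[0.441, -0.265], [0.463, -0.183]]
  bar ((411.6019592285156, -230.90692138671875), (72.84611511230469, 15.72716999053955), 84.70094299316406) [0.102 0.104]
```

```bash
python3 -c "
from plant import r
print(r.hand_in())"
```

```text
the job is handed in; nothing more can be done
None
```

I handed the job in at about 72 s: the bezel was zeroed with the pan empty, all five balls are in the pan with the tote empty, and the scoop is upright on its mat. I never touched the tape, and I did not re-measure the bezel angle after the pour.

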